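# Empty the feed bin into the tray, heft it, stack it on its twin

### The arm

A 6-joint arm with a two-finger parallel gripper is mounted at the origin on a cart in front of the work surface, level with it; the furniture and walls round the work are solid. World frame = base frame: x ahead of the robot, y to its left, z up, the work surface at z = 0. Lengths are in mm, angles in rad, forces in N, time in s.
With the tool pointing down it reaches from about 400 to 925 mm from the base axis. Payload 3.4 kg.
Tool frame: the origin (TCP) lies midway between the tips of the shut fingers; the grasp point (between the pads) lies bot.grip_depth behind it (bot.grip_depth is the distance from the TCP to the grasp point, in mm); x points along the fingers, y is the direction in which the jaws open and shut, and the axes are right-handed (so a half turn about x gives the same grasp; the last joint's range is limited). The gripper opens to 85 mm and grips with 20 to 120 N. Pads are 22 mm wide; open, the fingers measure 114 mm over their backs; the gripper's body (76 mm by 85 mm) begins 54 mm behind the grasp point. The pads swing forward as they close: fully open they stand 13 mm farther back than shut.
Start: joints at [1.27, 0.307, 1.506, -0, 1.328, -0.073], TCP at [129.878, 560.145, 231.305] pointing down, gripper open.
Joint ranges: [-3.12, 3.12], [-1.05, 2.28], [0.14, 2.33], [-1.42, 4.57], [0.1, 2.73], [-2.68, 2.68]. Speed limits (rad/s): [2.57, 2.57, 3.14, 3.14, 3.14, 3.14].

### API

Orientations are given as a rotation vector (axis times angle).
In Python, from cell import readout, imaging, job, bot gives the robot as it stands. The module is installed in compiled form; this text tells all that it offers.
- The arm moves only by the tool carry_out, never from a script. Its argument "plan" is a list of rows, each a list of 6 numbers: the shift along the tool's x, y, z in mm, then the turn, a rotation vector about the tool's x, y, z in rad. A call has 1 to 20 rows; each row shifts and turns the commanded pose from where the row before left it, along the tool's axes as they then stand; what a row does not reach is not made up. A row lasts 1/12 s, in which the tool goes at most 41.7 mm and 7.16 degrees, less where a joint would pass 70% of its speed; a pose out of reach is approached as far as the arm can. A call with a gripper value outside its range is refused whole. "jaw" is the finger opening in mm, from 0 to 85.4, set as the call begins (left out, the last holds). The fingers move at their own pace and stop on an object; "grip_force" is the grip in N (left out, the last holds). Time passes only in rows, so rows that do not move let the fingers close. It gives the time, the measured TCP pose, the force and the opening at its end, in the units of the state.
- readout.get_state(): the state, without advancing time (a new reading comes with each control period).
- imaging.read_camera(name): name is "scene" or "top" or "wrist"; returns a dict with "pixels" (384x512x3 uint8, blue, green, red), "fx", "fy", "cx", "cy" (pixels), "rvec" (rotation vector, rad) and "tvec" (3), from world to camera coordinates, as OpenCV has them. Camera axes: x right, y down, z forward; pixel columns grow to the right and rows downward; lengths in mm; the calibration is good to about 2 mm. A picture is of the moment at which its call begins. There is no depth.
- job.job_done(): hands the job in, once; it reports no verdict.
The state is a dict: "time_s": time; "joint_pos": joint angles; "joint_vel": joint speeds; "joint_efforts": joint torques, N m; "ee_pos": TCP position; "ee_rot": TCP orientation; "contact_force": force on the tool from outside, world axes, zero at the start; "moment": the same for the moment, N m; "gripper_width": finger opening in mm.
Only numpy, scipy, OpenCV 4.12 (cv2) and the standard library are available. Lean on these libraries where they do the work, as an engineer would, in place of code of your own. Each camera call takes 0.05 s, during which the arm holds its last target.

### The job

Tip the loose blue feed bin out over the grey tray until all five steel standoffs lie in the tray. Standoffs hang up unseen behind the gate inside, so after tipping hold the bin level and still for a moment, a good hand's breadth above the bench, and judge by its weight whether any are left; tip it again as long as it is heavier than an empty bin, and put it away only after such a heft has found it empty. Then stack it on the other blue bin, mouth the same way, the lid lugs home in the recess under its base; leave the bottles, the solder spool and the side cutters where they are.

Things in the scene. Friction and masses are not known exactly. Their poses are not given: they have to be found in the camera images.
- bin: the loose blue feed bin, 129 (x) x 68.5 (y) mm, 63 mm high to its closed lid, lugs 6 mm more. Origin: centre of its underside; -x to the mouth, +x to the back, z up; starts upright. Sides upright at y = +-34, back at x = 52, lid from x = 53 to -50. Empty it weighs 209 to 231 g. Under it a foot rim 98 x 68.5 mm outside, 3 mm thick, 8 mm high, encloses a 92 x 62.5 mm recess centred on the origin
- bin_grip (a point): middle of the loose bin's grip tab, at (66.9, 0, 75.3) mm in the bin's frame, same axes. The tab is a flat plate at the bin's back, 8 mm thick, 40 mm wide (along y), leaning back 35 degrees: it rises 46 mm from its root at (52, 0, 54) along (0.574, 0, 0.819). Pinch it across its thickness, coming down along its slope
- bin_mouth (a point): tip of the loose bin's front lip, mid-width, at (-77, 0, 18) mm in the bin's frame, same axes; the open mouth lies above the lip, which slopes up from the floor's front edge at (-65, 0, 11). Standoffs slide off here when the bin is tipped mouth down
- bin_gate (a point): middle of the slot in the loose bin, at (-23.5, 0, 18.8) mm in its frame: an upright gate hangs from the lid to 15.5 mm above the floor (z 11). Behind it lie 5 round steel standoffs, 12 mm thick, 64 mm long, 60 g each, lengthwise, some on top of others. Tipped 78 degrees, those on the floor slide out; any above them hang on the gate till the bin is level again. 1 to 3 tippings empty it
- tray: the grey plastic tray, fixed to the bench, 150 (x) x 210 (y) x 32 mm high inside its rim, walls and floor 4 mm, rim 8 mm wider all round; origin at the centre of its underside on the bench. Mind the tall dark-blue parts cabinet behind and left of it (its front at about x = 0.62 m, from y = 0.13 to 0.33 m, over 0.3 m high)
- stock_bin: the other blue bin: same shape, size and axes as the loose one (origin at its underside on the bench, -x to its mouth), full of stock, stands firm; its own grip tab leans back behind it up to 94 mm above the bench
- stock_seat (a point): centre of the top face of the other bin's lid, 63 mm above the bench, axes as that bin's. Four round tapered lugs (12 mm wide at the foot, 6 mm high) stand on the lid at x +-38, y +-23 mm and fit the recess under the loose bin with 2 mm play each side. Seated, the loose bin's origin lies at this point, axes alike
- stock_bin_mouth (a point): tip of the front lip of that other bin, mid-width; same axes as that bin
- ipa_bottle: clear-and-white dispensing bottle, 51 mm wide, 121 mm high, standing loose behind the tray; origin at its underside; leave alone
- glue_bottle: slim white glue bottle with a pointed nozzle, 31 mm wide, 82 mm high, standing loose in front of the tray; origin at its underside; leave alone
- solder_spool: solder spool with blue flanges, 64 mm wide, 39 mm high, standing loose behind and to the right of the tray; origin at its underside; leave alone
- side_cutter: side cutters with black handles, 118 x 57 x 11 mm, lying loose in front and to the left of the tray; origin at the underside; leave alone

How it is judged:
By the outcome, as a careful person would: the job done as asked, in the order asked, and still so for the second after the job is handed in, with the robot touching nothing.
It also fails if it takes over 64 s, if anything falls off the work surface, if the arm or the gripper's body presses on something with over 40 N, if the wrist force passes 120 N, or if a joint passes its speed limit or range.

## Working session

There is one attempt and no reset: what is moved stays moved. The work goes in short steps, Python scripts to look and compute and a tool call to move; the robot and the scene stay as the last step left them, time stands still between calls to the robot, and variables do not carry over. Pictures are saved under pics/ and viewed, and the job is handed in when it is done.

Besides the shell and the picture viewer there is one more tool, called after ">>>" as name(argument=value, ...) on one line, values as JSON. carry_out: Moves the arm, as the interface text tells. Its arguments: {"type":"object","properties":{"plan":{"type":"array"},"jaw":{"type":"number"},"grip_force":{"type":"number"}},"required":["plan"]}

```bash
ls; mkdir -p pics
cat > h.py <<'E'
import numpy as np, cv2
from cell import readout, imaging, job, bot
R=lambda v: cv2.Rodrigues(np.array(v,float))[0]
def cam(n):
    c=imaging.read_camera(n); c['R']=R(c['rvec']); c['t']=np.array(c['tvec'],float).ravel(); return c
def ray(c,uv):
    d=c['R'].T@np.array([(uv[0]-c['cx'])/c['fx'],(uv[1]-c['cy'])/c['fy'],1]); o=-c['R'].T@c['t']; return o,d/np.linalg.norm(d)
def onz(c,uv,z):
    o,d=ray(c,uv); return o+d*(z-o[2])/d[2]
def tri(c1,p1,c2,p2):
    o1,d1=ray(c1,p1);o2,d2=ray(c2,p2)
    s=np.linalg.lstsq(np.stack([d1,-d2],1),o2-o1,rcond=None)[0]
    a=o1+s[0]*d1;b=o2+s[1]*d2
    return (a+b)/2,np.linalg.norm(a-b)
def proj(c,P):
    q=c['R']@np.array(P,float)+c['t']; return np.array([q[0]/q[2]*c['fx']+c['cx'],q[1]/q[2]*c['fy']+c['cy']])
def shot(n,name):
    c=cam(n); cv2.imwrite('pics/'+name+'.png',c['pixels']); return c
E
python3 - <<'E'
from h import *
import pickle
print(readout.get_state(), bot.grip_depth)
for n in ['scene','top','wrist']:
    c=shot(n,n+'0'); pickle.dump(c,open(n+'0.pkl','wb')); print(n,c['fx'],c['cx'],c['cy'],-c['R'].T@c['t'],c['R'][2])
E
```

```text
pics
{'time_s': 0.0, 'joint_pos': array([ 1.26951305e+00,  3.07562735e-01,  1.50767652e+00, -4.51754055e-06,
        1.32840659e+00, -7.35325496e-02]), 'joint_vel': array([-0.00074547, -0.00089438,  0.00267749, -0.00185226, -0.00046674,
        0.00181471]), 'joint_efforts': array([ 2.91487613e-04, -4.57561791e+01, -2.51907796e+01, -1.19778706e-04,
        1.32628076e-02,  7.56355746e-06]), 'ee_pos': array([129.66196148, 559.46816743, 230.38574748]), 'ee_rot': array([ 0.17722568,  1.56376844, -0.18040142]), 'contact_force': array([-0.22639402, -0.2467892 ,  1.09077096]), 'moment': array([ 0.01032168, -0.01031331,  0.03466718]), 'gripper_width': 85.59123653666269} 18.700000000000003
scene 365.584581078341 253.85976037270106 187.839099727931 [  49.06029935 -607.88623537  809.60753268] [ 0.4579631   0.54560618 -0.70184307]
top 351.6972658438695 253.35007792864073 196.77354768753995 [ 439.18967877  -30.39570886 1246.18767595] [ 0.07985438  0.00505381 -0.99679373]
wrist 310.52629848137514 253.2874960502237 184.3476847938448 [ 54.71402958 577.10125574 372.71280367] [ 0.293305   -0.07049606 -0.95341622]
```

View pics/scene0.png

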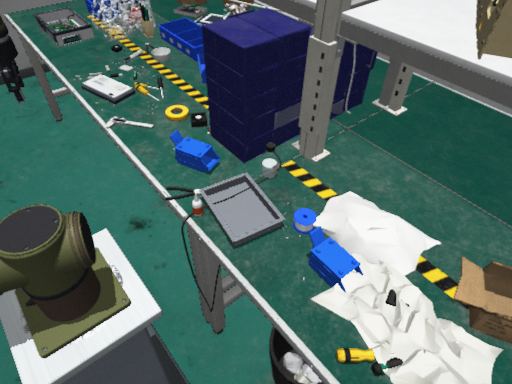

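View pics/top0.png

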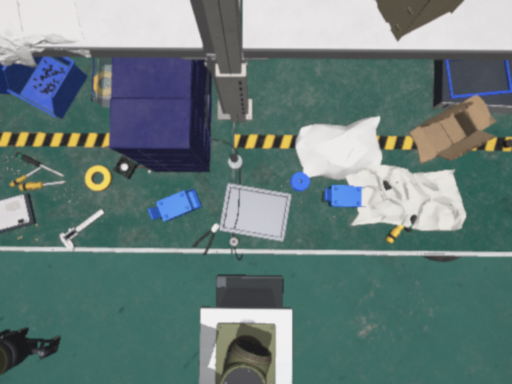

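View pics/wrist0.png

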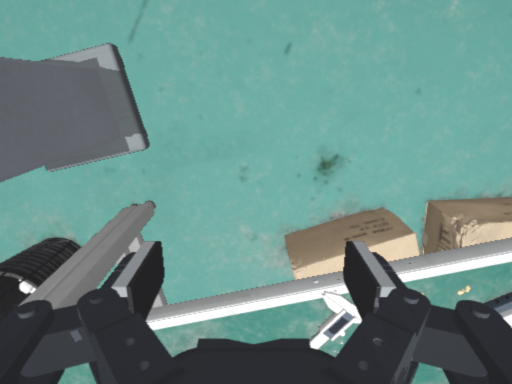

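Run:
```python
import cv2,numpy as np
a=cv2.imread('pics/top0.png');s=cv2.imread('pics/scene0.png')
t=lambda i,x,y,w,h,k: cv2.resize(i[y:y+h,x:x+w],None,fx=k,fy=k,interpolation=cv2.INTER_CUBIC)
o=np.vstack([np.hstack([t(a,135,175,80,60,5),t(a,310,165,80,60,5)]),np.hstack([t(s,160,120,80,60,5),t(s,295,220,80,60,5)])])
cv2.imwrite('pics/z0.png',o)
```

```text
(no output)
```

View pics/z0.png

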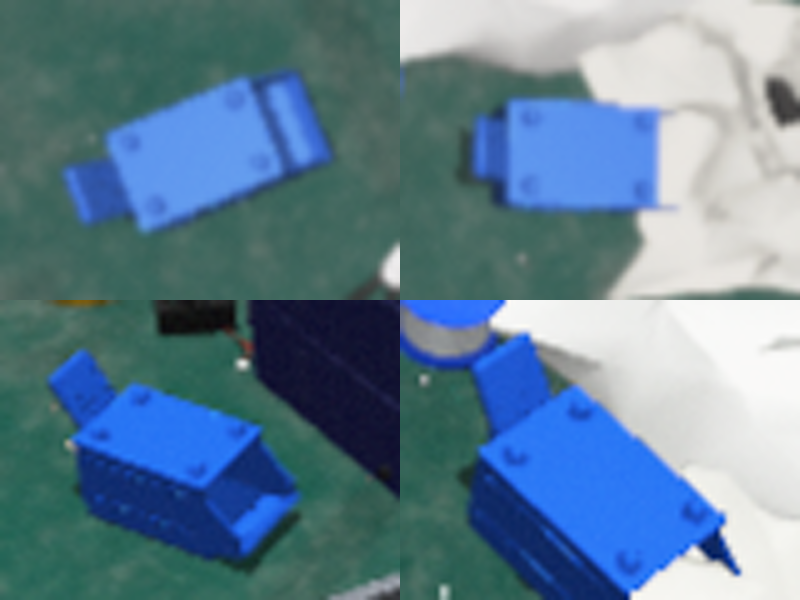

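```bash
cat > m0.py <<'E'
from h import *
import pickle
T=pickle.load(open('top0.pkl','rb'));S=pickle.load(open('scene0.pkl','rb'))
for n,c in (('top',T),('scene',S)):
    hsv=cv2.cvtColor(c['pixels'],cv2.COLOR_BGR2HSV)
    if n=='top':
        lid=cv2.inRange(hsv,(100,100,225),(125,200,255))
    else: lid=cv2.inRange(hsv,(100,150,225),(125,255,255))
    k,l,st,ce=cv2.connectedComponentsWithStats(lid)
    for i in range(1,k):
        if st[i,4]>100:
            m=(l==i).astype(np.uint8); m=cv2.morphologyEx(m,cv2.MORPH_CLOSE,np.ones((5,5)))
            ct=max(cv2.findContours(m,cv2.RETR_EXTERNAL,cv2.CHAIN_APPROX_NONE)[0],key=cv2.contourArea)
            P=np.array([onz(c,p[0],63)[:2] for p in ct],np.float32)
            print(n,st[i],ce[i],cv2.minAreaRect(P),cv2.boxPoints(cv2.minAreaRect(P)).round().tolist())
    # tray
for n,uv in (('tl',(227,185)),('tr',(291,193)),('br',(285,241)),('bl',(220,231))): print(n,onz(T,uv,32))
for n,uv in (('ipa',(234,161)),('glue',(234,242)),('spool',(300,181)),('cutter',(210,235))): print(n,onz(T,uv,{'ipa':121,'glue':82,'spool':39,'cutter':10}[n]))
E
python3 m0.py
```

```text
top [292 173  17  17 217] [300.02764977 180.70967742] ((589.2075805664062, -181.77992248535156), (54.64851760864258, 54.18244552612305), 0.09247862547636032) [[562.0, -155.0], [562.0, -209.0], [617.0, -209.0], [616.0, -155.0]]
top [332 186  30  20 529] [346.00189036 195.37429112] ((541.509765625, -338.57733154296875), (64.302734375, 98.81615447998047), 0.5684189796447754) [[509.0, -289.0], [510.0, -388.0], [574.0, -388.0], [573.0, -289.0]]
top [157 193  34  27 520] [173.33653846 205.64807692] ((502.0101623535156, 244.8357696533203), (66.08683776855469, 98.49630737304688), 23.461332321166992) [[452.0, 277.0], [491.0, 187.0], [552.0, 213.0], [513.0, 303.0]]
scene [175 137  36  20 374] [192.94385027 146.64705882] ((501.2069396972656, 245.7939453125), (67.47775268554688, 101.36569213867188), 23.58243751525879) [[450.0, 279.0], [491.0, 186.0], [552.0, 213.0], [512.0, 306.0]]
scene [294 208  22  17 285] [304.68421053 216.15789474] ((576.2942504882812, -196.16819763183594), (57.2593994140625, 58.32289123535156), 51.713932037353516) [[536.0, -201.0], [581.0, -237.0], [617.0, -192.0], [571.0, -156.0]]
scene [311 237  49  41 920] [334.84347826 257.0923913 ] ((541.503173828125, -335.7641296386719), (102.12396240234375, 69.39927673339844), 88.52029418945312) [[505.0, -386.0], [575.0, -388.0], [578.0, -286.0], [508.0, -284.0]]
tl [576.56878395  67.72037038  32.        ]
tr [ 550.88705802 -154.55022737   32.        ]
br [ 385.48113476 -134.2989504    32.        ]
bl [417.26441852  89.18772586  32.        ]
ipa [644.85536052  39.14476817 121.        ]
glue [382.6537391   37.57191254  82.        ]
spool [ 592.17171923 -184.82815998   39.        ]
cutter [402.57633217 126.09245534  10.        ]
```

Run:
```python
from h import *
import pickle
s=readout.get_state()
Rt=R(s['ee_rot']); print(Rt.round(4))
W=pickle.load(open('wrist0.pkl','rb'))
o=-W['R'].T@W['t']; print('cam in tool',Rt.T@(o-s['ee_pos']), (Rt.T@W['R'].T).round(3))
f=[]
for i in range(6):
    imaging.read_camera('wrist'); f.append(readout.get_state()['contact_force'])
print(np.round(f,2))
```

```text
[[-5.000e-04  2.259e-01  9.742e-01]
 [-1.600e-03  9.742e-01 -2.259e-01]
 [-1.000e+00 -1.700e-03 -1.000e-04]]
cam in tool [-1.42124307e+02 -1.33728384e-01 -7.70324861e+01] [[ 0.001 -0.302  0.953]
 [ 1.     0.    -0.001]
 [-0.     0.953  0.302]]
[[ 0.1  -0.15 -0.56]
 [-0.23 -0.5   0.04]
 [ 0.83  0.02  0.99]
 [ 0.24  0.24  0.1 ]
 [-0.04 -0.6  -0.29]
 [ 0.51 -0.   -1.08]]
```

>>> carry_out(plan=[[-10, -15, 35, 0, 0, 0], [-7, -15, 35, -0.04, 0, 0], [-7, -15, 35, -0.06, 0, 0], [-7, -15, 35, -0.06, 0, 0]], jaw=40)

```text
time_s: 0.78
ee_pos: [256.2, 473.3, 262.7]
ee_rot: [0.05, 1.57, -0.05]
contact_force: [0.8, 0.6, 0.1]
gripper_width: 40.5
```

```bash
cat > log.py <<'E'
from h import *
s=readout.get_state()
print(round(s['time_s'],2),s['joint_pos'].round(4).tolist(),s['ee_pos'].round(1).tolist(),s['ee_rot'].round(4).tolist(),s['gripper_width'])
open('fk.txt','a').write(' '.join(map(str,list(s['joint_pos'])+list(s['ee_pos'])+list(s['ee_rot'])))+'\n')
E
echo "1.26951305 0.307562735 1.50767652 0 1.32840659 -0.0735325496 129.66196148 559.46816743 230.38574748 0.17722568 1.56376844 -0.18040142">fk.txt; python3 log.py
```

```text
0.78 [0.9962, 0.2324, 1.5324, -0.0001, 1.3771, -0.5111] [256.2, 473.3, 262.7] [0.0496, 1.5703, -0.05] 40.50599280076608
```

>>> carry_out(plan=[[-7, -20, 35, -0.06, 0, -0.08], [-7, -20, 35, -0.06, 0, -0.08], [-7, -20, 35, -0.06, 0, -0.08]])

```text
time_s: 1.03
ee_pos: [361.6, 413.6, 288.9]
ee_rot: [-0.28, 1.569, -0.101]
contact_force: [0.9, 1.1, -0.1]
gripper_width: 39.9
```

```bash
python3 log.py
```

```text
1.03 [0.8816, 0.3376, 1.34, -0.158, 1.6485, -0.8013] [361.6, 413.6, 288.9] [-0.2803, 1.5691, -0.1013] 39.862397350665745
```

```bash
cat > kin.py <<'E'
import numpy as np
from scipy.optimize import least_squares
from scipy.spatial.transform import Rotation as Ro
# params: a,d,h,L1,e3,L2,L3,d5
def fk(q,p):
    a,d,h,L1,e,L2,L3,e5=p
    rz=lambda t:Ro.from_euler('z',t); ry=lambda t:Ro.from_euler('y',t); 
    R=rz(q[0]); x=R.apply([a,d,h])
    R=R*ry(q[1]); x=x+R.apply([0,0,L1])
    R=R*ry(q[2]); x=x+R.apply([e,0,L2])
    R=R*rz(q[3]); R=R*ry(q[4]); x=x+R.apply([e5,0,L3])
    R=R*rz(q[5]); 
    # tool: x along approach(z of R); tool y radial
    T=np.array([[0,1,0],[0,0,1],[1,0,0]],float) # columns: tool axes in R frame, fixed below
    return x,R
def load(): return np.loadtxt('fk.txt')
TOOL=None
def fit():
    D=load()
    # tool frame const
    global TOOL
    A=[(fk(r[:6],[0]*8)[1].inv()*Ro.from_rotvec(r[9:12])) for r in D]
    TOOL=Ro.from_matrix(np.round(A[0].as_matrix()))
    p0=np.array([0,42,300,400,0,400,250,0.])
    reg=np.array([.02,0.02,.002,.002,.02,.002,.002,.1])
    f=lambda p: np.concatenate([np.concatenate([fk(r[:6],p)[0]-r[6:9] for r in D]),(p-p0)*reg])
    s=least_squares(f,p0); res=s.fun[:-8].reshape(-1,3)
    return s.x,res,A
if __name__=='__main__':
    np.set_printoptions(precision=3,suppress=True)
    p,res,A=fit(); print(p);print(res)
    for a in A: print((TOOL.inv()*a).as_rotvec())
    print(TOOL.as_matrix())
E
python3 kin.py
```

```text
[ -2.423  42.048 181.39  646.415 100.955 417.011 368.279  -0.379]
[[ 0.242  0.271 -0.07 ]
 [ 0.089 -0.142  0.04 ]
 [-0.397 -0.008  0.031]]
[-0. -0. -0.]
[-0.  0.  0.]
[-0. -0.  0.]
[[ 0. -1.  0.]
 [ 0.  0. -1.]
 [ 1.  0.  0.]]
```

>>> carry_out(plan=[[-5, -10, 30, -0.06, 0, -0.08], [0, -10, 30, -0.06, 0, -0.08], [0, -10, 20, -0.06, 0, -0.08], [0, 0, 0, -0.06, 0, -0.06]])

```text
time_s: 1.37
ee_pos: [448.8, 401.4, 298.4]
ee_rot: [-0.702, 1.531, -0.149]
contact_force: [0.1, 0.7, -0.9]
gripper_width: 40.4
```

```bash
python3 log.py; python3 kin.py
python3 - <<'E'
from h import *
import pickle
pickle.dump((shot('wrist','w1'),readout.get_state()),open('w1.pkl','wb'))
E
```

```text
1.37 [0.8922, 0.5112, 1.132, -0.4036, 1.8613, -1.0848] [448.8, 401.4, 298.4] [-0.7018, 1.5307, -0.1489] 40.43841673542672
[ -2.962  42.134 184.793 648.388 103.797 417.78  370.647  -0.263]
[[ 0.158  0.292 -0.098]
 [ 0.02  -0.091  0.058]
 [-0.159 -0.165  0.11 ]
 [-0.107  0.047 -0.07 ]]
[-0. -0. -0.]
[-0.  0.  0.]
[-0. -0.  0.]
[-0. -0.  0.]
[[ 0. -1.  0.]
 [ 0.  0. -1.]
 [ 1.  0.  0.]]
```

View pics/w1.png

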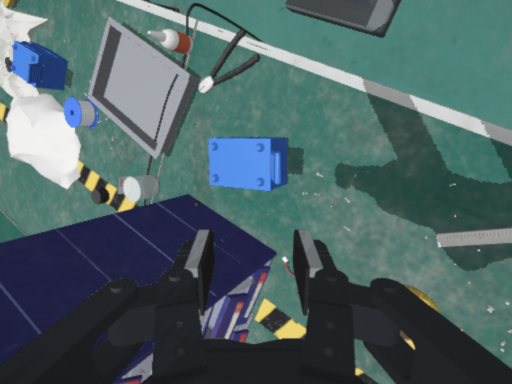

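Run:
```python
import cv2,numpy as np
a=cv2.imread('pics/w1.png')
t=lambda i,x,y,w,h,k: cv2.resize(i[y:y+h,x:x+w],None,fx=k,fy=k,interpolation=cv2.INTER_CUBIC)
cv2.imwrite('pics/z1.png',np.hstack([t(a,0,30,80,75,5),t(a,200,120,80,75,5)]))
```

```text
(no output)
```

View pics/z1.png

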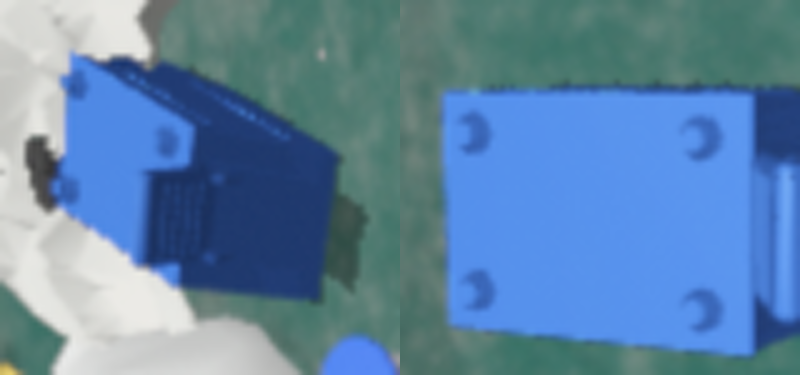

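Run:
```python
import cv2,numpy as np
a=cv2.imread('pics/scene0.png')
t=lambda i,x,y,w,h,k: cv2.resize(i[y:y+h,x:x+w],None,fx=k,fy=k,interpolation=cv2.INTER_LANCZOS4)
cv2.imwrite('pics/z2.png',np.hstack([t(a,305,230,65,65,6),t(a,170,130,65,65,6)]))
```

```text
(no output)
```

View pics/z2.png

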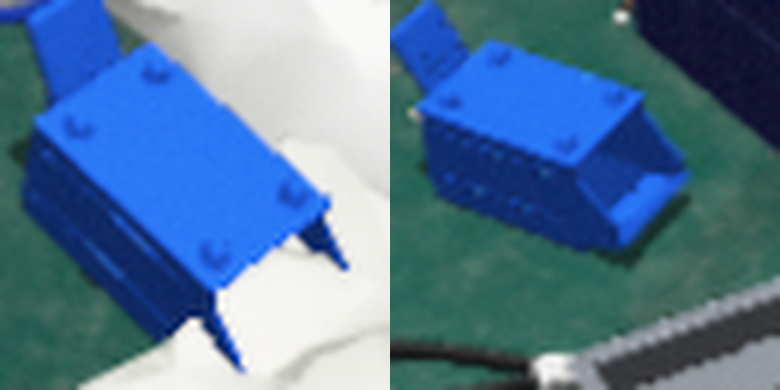

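```bash
cat > m1.py <<'E'
from h import *
import pickle
def lids(c,lo,hi):
    hsv=cv2.cvtColor(c['pixels'],cv2.COLOR_BGR2HSV); m=cv2.inRange(hsv,lo,hi)
    k,l,st,ce=cv2.connectedComponentsWithStats(m); out=[]
    for i in range(1,k):
        if st[i,4]<150: continue
        q=cv2.morphologyEx((l==i).astype(np.uint8),cv2.MORPH_CLOSE,np.ones((7,7)))
        ct=max(cv2.findContours(q,cv2.RETR_EXTERNAL,cv2.CHAIN_APPROX_NONE)[0],key=cv2.contourArea)[:,0].astype(float)
        out.append((st[i],ct))
    return out
def rect(c,ct,z):
    P=np.array([onz(c,p,z)[:2] for p in ct],np.float32); return cv2.minAreaRect(P)
if __name__=='__main__':
    W=pickle.load(open('w1.pkl','rb'))[0]
    for st,ct in lids(W,(100,120,215),(125,200,255)):
        for z in (58,63,68): print(st[:5],z,rect(W,ct,z))
    # lug triangulation top/scene quad corner
    T=pickle.load(open('top0.pkl','rb'));S=pickle.load(open('scene0.pkl','rb'))
    A=[x for x in lids(T,(100,100,225),(125,200,255)) if x[0][0]==157][0][1]
    B=[x for x in lids(S,(100,150,225),(125,255,255)) if x[0][0]==175][0][1]
    C=[x for x in lids(W,(100,120,215),(125,200,255)) if abs(x[0][0]-209)<8][0][1]
    q=lambda ct: cv2.minAreaRect(ct.astype(np.float32))[0]
    def quad(c,ct):
        b=cv2.boxPoints(rect(c,ct,63)); return np.array(sorted([proj(c,[x,y,63]) for x,y in b],key=lambda p: p[0]))
    def cen(c,ct): 
        r=rect(c,ct,63); return proj(c,[*r[0],63])
    for a,b in (((T,A),(W,C)),((S,B),(W,C)),((T,A),(S,B))): print(tri(a[0],cen(*a),b[0],cen(*b)))
E
python3 m1.py
```

```text
[ 13  41  25  40 508] 58 ((543.4472045898438, -345.0461730957031), (100.69168853759766, 67.73208618164062), 88.45791625976562)
[ 13  41  25  40 508] 63 ((541.0548095703125, -334.34820556640625), (99.33465576171875, 66.81925201416016), 88.45801544189453)
[ 13  41  25  40 508] 68 ((538.6622314453125, -323.65020751953125), (97.97763061523438, 65.90640258789062), 88.45794677734375)
[ 64  98  17  30 373] 58 ((581.9218139648438, -151.8249969482422), (56.5103645324707, 55.09037399291992), 13.196356773376465)
[ 64  98  17  30 373] 63 ((579.0108032226562, -143.73114013671875), (55.748695373535156, 54.3478889465332), 13.196372032165527)
[ 64  98  17  30 373] 68 ((576.099853515625, -135.63729858398438), (54.98712158203125, 53.60544967651367), 13.19648551940918)
[ 209  139   64   52 2854] 58 ((503.474609375, 247.04937744140625), (69.54769134521484, 105.90592193603516), 23.460647583007812)
[ 209  139   64   52 2854] 63 ((501.62091064453125, 249.76748657226562), (68.61038208007812, 104.47858428955078), 23.460641860961914)
[ 209  139   64   52 2854] 68 ((499.7672119140625, 252.485595703125), (67.67305755615234, 103.05128479003906), 23.46065902709961)
(array([503.00144266, 246.45902656,  57.32793375]), np.float64(1.4935717406109899))
(array([502.56057588, 248.46546194,  60.64501673]), np.float64(0.1260832143943501))
(array([501.49262228, 245.07806964,  63.31484643]), np.float64(1.1803661314302867))
```

```bash
cat > plan.py <<'E'
from h import *
import kin
from scipy.spatial.transform import Rotation as Ro
from scipy.optimize import least_squares
np.set_printoptions(precision=3,suppress=True)
p,_,_=kin.fit(); 
LO=np.array([-3.12,-1.05,.14,-1.42,.1,-2.68]);HI=np.array([3.12,2.28,2.33,4.57,2.73,2.68])
def ik(pos,Rm,q0):
    Rt=Ro.from_matrix(Rm)
    def f(q):
        x,R=kin.fk(q,p); return np.concatenate([(x-pos)/100,((R*kin.TOOL).inv()*Rt).as_rotvec()])
    s=least_squares(f,np.clip(q0,LO+1e-3,HI-1e-3),bounds=(LO,HI)); return s.x,np.abs(s.fun).max()
GX,OUT=26.0,3.0
def tool_of_bin(o,yaw,tilt,out=OUT,var=1,back=0):
    """bin origin o(mm), yaw deg of +x, tilt deg mouth-down -> TCP pos, R"""
    B=Ro.from_euler('z',yaw,degrees=True)*Ro.from_euler('y',-tilt,degrees=True)
    u=np.array([.5736,0,.8192]); x=-u; y=np.array([.8192,0,-.5736])*var; z=np.cross(x,y)
    g=np.array([66.9,0,75.3])+out*u
    tcp=g+x*bot.grip_depth+u*back
    return np.array(o)+B.apply(tcp), B.as_matrix()@np.stack([x,y,z],1)
def delta(pos,Rm,s=None):
    s=s or readout.get_state(); R0=R(s['ee_rot'])
    return R0.T@(pos-s['ee_pos']), Ro.from_matrix(R0.T@Rm).as_rotvec()
def mouth_o(m,yaw,tilt,pt=(-77,0,18)):
    B=Ro.from_euler('z',yaw,degrees=True)*Ro.from_euler('y',-tilt,degrees=True)
    return np.array(m)-B.apply(pt)
LB=dict(o=np.array([502.3,245.1,0]),yaw=113.46)
E
cat > feas.py <<'E'
from plan import *
q=readout.get_state()['joint_pos']
for var in (1,-1):
  print('var',var); q0=q.copy()
  if var<0: q0[5]+=np.pi
  L=[('pre',tool_of_bin(LB['o'],113.5,0,back=70,var=var)),('grasp',tool_of_bin(LB['o'],113.5,0,var=var)),('lift',tool_of_bin(LB['o']+[0,0,120],113.5,0,var=var))]
  for yaw in (113,100,90,83,70):
    for t in (0,30,50,65,78,82): L.append((f'tip{yaw} {t}',tool_of_bin(mouth_o([482,-15,95],yaw,t),yaw,t,var=var)))
  L.append(('heft',tool_of_bin(mouth_o([482,-15,150],90,0),90,0,var=var)))
  for z in (160,100,63): L.append((f'stack{z}',tool_of_bin([541.5,-338,z],90.5,0,var=var)))
  L.append(('ret',tool_of_bin([541.5,-338,63],90.5,0,var=var,back=100)))
  qq=q0
  for n,(P,Rm) in L:
    qn,e=ik(P,Rm,qq); print(n,qn,'ERR %.3f'%e if e>1e-3 else '',P.round(0)); 
    if e<1e-3: qq=qn
E
python3 feas.py
```

```text
var 1
pre [ 0.886  0.571  1.549 -0.548  1.365 -0.886]  [463. 335. 120.]
grasp [ 0.829  0.62   1.641 -0.591  1.222 -0.847]  [479. 298.  62.]
lift [ 0.829  0.481  1.534 -0.558  1.429 -0.985]  [479. 298. 182.]
tip113 0 [ 0.63   0.339  1.95  -0.672  1.114 -0.956]  [429. 109. 139.]
tip113 30 [ 0.136  0.152  1.81  -0.092  1.158 -1.8  ]  [445.  72. 201.]
tip113 50 [-0.193  0.219  1.68   0.219  1.396 -2.221]  [461.  33. 227.]
tip113 65 [-0.375  0.341  1.575  0.365  1.608 -2.404]  [475.   0. 236.]
tip113 78 [-0.485  0.475  1.484  0.457  1.785 -2.5  ]  [488. -29. 236.]
tip113 82 [-0.512  0.519  1.457  0.482  1.837 -2.52 ]  [492. -38. 235.]
tip100 0 [ 0.581  0.418  1.798 -0.588  1.254 -0.883]  [459. 118. 139.]
tip100 30 [ 0.145  0.192  1.757 -0.094  1.191 -1.565]  [466.  78. 201.]
tip100 50 [-0.203  0.206  1.697  0.25   1.344 -2.017]  [473.  37. 227.]
tip100 65 [-0.418  0.299  1.64   0.428  1.519 -2.255]  [479.   1. 236.]
tip100 78 [-0.556  0.419  1.586  0.536  1.677 -2.395]  [485. -30. 236.]
tip100 82 [-0.59   0.46   1.569  0.563  1.724 -2.428]  [486. -40. 235.]
tip90 0 [ 0.532  0.475  1.684 -
[... 3602 characters left out ...]
0.117  0.278  1.635 -0.082  1.269  2.063]  [514.  74. 201.]
tip70 50 [-0.208  0.175  1.739  0.278  1.203  1.614]  [500.  34. 227.]
tip70 65 [-0.48   0.186  1.804  0.545  1.273  1.244]  [488.   1. 236.]
tip70 78 [-0.689  0.263  1.847  0.712  1.39   0.966]  [477. -29. 236.]
tip70 82 [-0.744  0.298  1.857  0.75   1.429  0.891]  [473. -39. 235.]
heft [ 0.532  0.413  1.624 -0.52   1.462  2.256]  [482. 120. 194.]
stack160 [-0.202  0.331  1.68  -0.683  1.095  1.671]  [ 541. -280.  222.]
stack100 [-0.202  0.399  1.752 -0.736  0.988  1.777]  [ 541. -280.  162.]
stack63 [-0.202  0.448  1.791 -0.778  0.925  1.85 ]  [ 541. -280.  125.]
ret [-0.097  0.341  1.709 -0.685  1.124  1.78 ]  [ 540. -223.  207.]
```

Run:
```python
from plan import *
s=readout.get_state(); print(s['time_s'],s['ee_pos'],s['joint_vel'].round(3))
d,r=delta(*tool_of_bin(LB['o'],113.46,0,back=70),s); print(d,r)
```

```text
1.4167 [445.431 402.892 296.053] [ 0.007 -0.04   0.077  0.132 -0.051  0.126]
[186.945  28.53   15.191] [ 0.002 -0.139 -0.085]
```

>>> carry_out(plan=[[31, 5, 3, 0, -0.023, -0.014], [31, 5, 3, 0, -0.023, -0.014], [31, 5, 3, 0, -0.023, -0.014], [31, 5, 2, 0, -0.023, -0.014], [31, 5, 2, 0, -0.023, -0.014], [31, 4, 2, 0, -0.023, -0.014], [0, 0, 0, 0, 0, 0], [0, 0, 0, 0, 0, 0]], jaw=36)

```text
time_s: 2.08
ee_pos: [472.5, 333.0, 124.4]
ee_rot: [-0.761, 1.376, -0.158]
contact_force: [-0.1, 0.6, 0.4]
gripper_width: 36.0
```

```bash
python3 log.py
python3 - <<'E'
from plan import *
import pickle
s=readout.get_state();print(delta(*tool_of_bin(LB['o'],113.46,0,back=70),s))
pickle.dump((shot('wrist','w2'),s),open('w2.pkl','wb')); print(readout.get_state()['ee_pos'])
E
```

```text
2.08 [0.8706, 0.5736, 1.5303, -0.546, 1.3722, -0.9022] [472.5, 333.0, 124.4] [-0.7614, 1.3762, -0.1584] 35.97828693884068
(array([ 0.656,  7.19 , -7.708]), array([-0.004, -0.003, -0.005]))
[473.884 334.677 125.947]
```

View pics/w2.png

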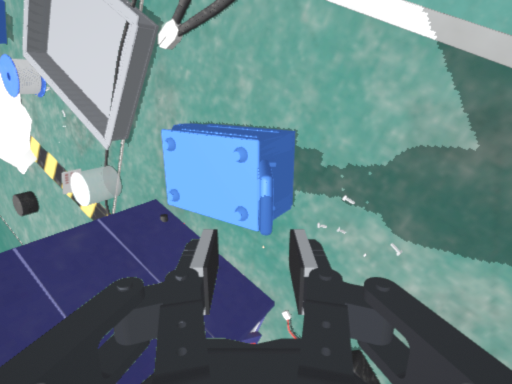

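Run:
```python
from plan import *
from m1 import lids,rect
import pickle
W,s=pickle.load(open('w2.pkl','rb'))
for st,ct in lids(W,(100,120,210),(125,215,255)):
    if st[4]<1500: continue
    r=rect(W,ct,63); print(st,r, cv2.boxPoints(r).round(0).tolist())
    q=cv2.approxPolyDP(ct.astype(np.float32)[:,None],4,True)[:,0]; print(q, [onz(W,u,63).round(1) for u in q])
B=Ro.from_euler('z',113.46,degrees=True)
P=lambda v: proj(W,LB['o']+B.apply(v)).round(0)
print('pred lid',[P(v) for v in ((53,34,63),(53,-34,63),(-50,-34,63),(-50,34,63))],'tab end',[P((52+.574*46+a*.819,y,54+.819*46-a*.574)) for y in(20,-20) for a in (-4,4)])
i=W['pixels'][100:260,140:320]; cv2.imwrite('pics/z3.png',cv2.resize(i,None,fx=4,fy=4,interpolation=cv2.INTER_CUBIC)[:600])
```

```text
[ 161  129  110  104 8251] ((499.6531677246094, 252.50823974609375), (70.24124145507812, 113.11087799072266), 23.316883087158203) [[445.0, 291.0], [490.0, 187.0], [554.0, 214.0], [510.0, 318.0]]
[[162. 129.]
 [168. 203.]
 [264. 232.]
 [270. 178.]
 [260. 172.]
 [258. 140.]] [array([489.2, 188.6,  63. ]), array([552.9, 215.2,  63. ]), array([510.5, 313.6,  63. ]), array([469.2, 300.7,  63. ]), array([469.8, 291.8,  63. ]), array([449.6, 281.1,  63. ])]
pred lid [array([257., 140.]), array([257., 229.]), array([166., 202.]), array([159., 129.])] tab end [array([258., 174.]), array([272., 174.]), array([258., 235.]), array([271., 235.])]
```

View pics/z3.png

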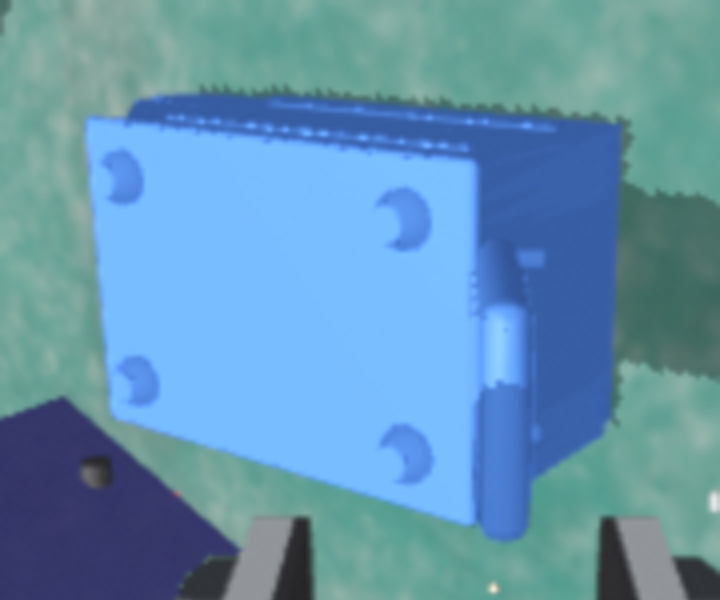

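```bash
sed -i 's/502.3,245.1,0/501.9,246.0,0/' plan.py
cat > tgt.py <<'E'
from plan import *
import sys
s=readout.get_state(); a=eval(sys.argv[1]); k=eval(sys.argv[2]) if len(sys.argv)>2 else {}
P,Rm=tool_of_bin(*a,**k); d,r=delta(P,Rm,s); q,e=ik(P,Rm,s['joint_pos'])
print('t',s['time_s'],'d',d,'r',r,'|d|',np.linalg.norm(d),'deg',np.degrees(np.linalg.norm(r)),'q',q,e,'vel',np.abs(s['joint_vel']).max())
E
python3 tgt.py "LB['o'],113.46,0" "dict(back=70)"; python3 tgt.py "LB['o'],113.46,0"
```

```text
t 2.1333 d [ 1.909  8.01  -9.653] r [-0.006  0.001 -0.006] |d| 12.687888140995453 deg 0.5037434593052817 q [ 0.887  0.576  1.544 -0.547  1.367 -0.884] 1.1368683772161603e-15 vel 0.049930663542616535
t 2.1333 d [71.911  7.566 -9.727] r [-0.006  0.001 -0.006] |d| 72.95908932960968 deg 0.5037434593052817 q [ 0.831  0.626  1.635 -0.59   1.223 -0.846] 1.2799837578736373e-11 vel 0.049930663542616535
```

>>> carry_out(plan=[[10, 4, -5, -0.006, 0, -0.006], [10, 4, -5, 0, 0, 0], [10, 0, 0, 0, 0, 0], [0, 0, 0, 0, 0, 0], [0, 0, 0, 0, 0, 0]])

```text
time_s: 2.55
ee_pos: [468.8, 320.0, 95.6]
ee_rot: [-0.77, 1.372, -0.158]
contact_force: [0.3, 0.8, 0.5]
gripper_width: 36.0
```

```bash
python3 tgt.py "LB['o'],113.46,0"; python3 -c "
from h import *
shot('wrist','w3')"
```

```text
t 2.55 d [40.441  0.106  0.916] r [0.001 0.    0.001] |d| 40.45139947192 deg 0.10159739637232354 q [ 0.831  0.626  1.635 -0.59   1.223 -0.846] 4.283124827031415e-10 vel 0.022172677905572456
```

View pics/w3.png

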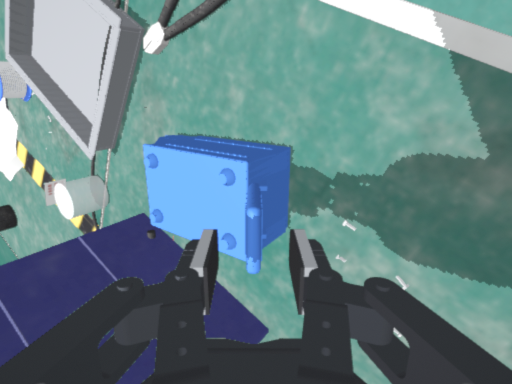

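>>> carry_out(plan=[[10, 0, 0, 0, 0, 0], [10, 0, 1, 0, 0, 0], [10, 0, 0, 0, 0, 0], [10, 0, 0, 0, 0, 0], [0, 0, 0, 0, 0, 0], [0, 0, 0, 0, 0, 0]])

```text
time_s: 3.1
ee_pos: [478.8, 298.7, 62.3]
ee_rot: [-0.77, 1.373, -0.159]
contact_force: [-0.4, 0.4, 0.0]
gripper_width: 36.2
```

```bash
python3 tgt.py "LB['o'],113.46,0"
cat > wt.py <<'E'
from h import *
import sys
n=int(sys.argv[1]); F=[];J=[];M=[]
for i in range(n):
    imaging.read_camera('wrist'); s=readout.get_state(); F.append(s['contact_force']);J.append(s['joint_efforts']);M.append(s['moment'])
np.set_printoptions(precision=3,suppress=True)
print('t',s['time_s'],'F',np.mean(F,0),'se',np.std(F,0)/n**.5,'\nJ',np.mean(J,0),'sd',np.std(J,0),'\nM',np.mean(M,0),'sd',np.std(M,0),'\nq',s['joint_pos'],s['ee_pos'],s['gripper_width'],'vel',np.abs(s['joint_vel']).max())
E
python3 wt.py 8
```

```text
t 3.1 d [-0.329  0.204  0.192] r [ 0.001 -0.001  0.002] |d| 0.43186246402808537 deg 0.1309658187762696 q [ 0.831  0.626  1.635 -0.59   1.223 -0.846] 1.7053025658242404e-15 vel 0.02134198301456063
t 3.5 F [-0.249 -0.185  0.06 ] se [0.091 0.171 0.224] 
J [ -0.134 -54.98  -15.292  -2.447   2.308   0.   ] sd [0.069 0.143 0.148 0.008 0.01  0.001] 
M [ 0.231  0.107 -0.004] sd [0.021 0.037 0.017] 
q [ 0.832  0.626  1.633 -0.591  1.225 -0.846] [479.202 300.227  63.476] 36.09977772513955 vel 0.0022336758855104792
```

>>> carry_out(plan=[[0, 0, 0, 0, 0, 0], [0, 0, 0, 0, 0, 0], [0, 0, 0, 0, 0, 0], [0, 0, 0, 0, 0, 0], [0, 0, 0, 0, 0, 0], [0, 0, 0, 0, 0, 0]], jaw=0, grip_force=90)

```text
time_s: 4.0
ee_pos: [479.1, 299.9, 63.6]
ee_rot: [-0.769, 1.371, -0.158]
contact_force: [-2.5, -0.5, 4.6]
gripper_width: 7.0
```

```bash
python3 tgt.py "LB['o'],113.46,0"; python3 tgt.py "LB['o']+[0,0,30],113.46,0"; python3 -c "
from h import *
shot('wrist','w4')"
```

```text
t 4.0 d [ 1.284  0.191 -0.557] r [0.001 0.001 0.001] |d| 1.4127581391171047 deg 0.0995530389461498 q [ 0.831  0.626  1.635 -0.59   1.223 -0.846] 7.389644451905042e-15 vel 0.0016027509127211177
t 4.0 d [-23.278 -17.035  -0.529] r [0.001 0.001 0.001] |d| 28.849672726781087 deg 0.0995530389461498 q [ 0.831  0.588  1.613 -0.579  1.273 -0.881] 9.549694368615746e-14 vel 0.0016027509127211177
```

View pics/w4.png

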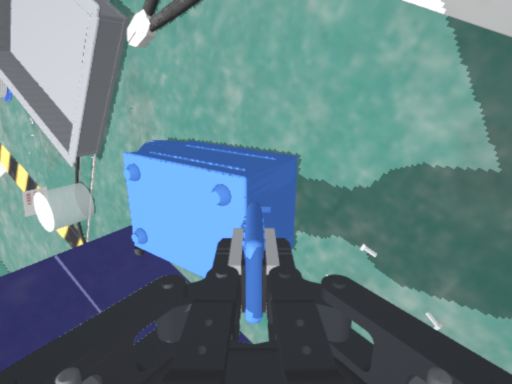

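>>> carry_out(plan=[[-4, -3, 0, 0, 0, 0], [-8, -6, 0, 0, 0, 0], [-8, -6, 0, 0, 0, 0], [0, 0, 0, 0, 0, 0]])

```text
time_s: 4.38
ee_pos: [474.4, 303.3, 70.7]
ee_rot: [-0.759, 1.39, -0.14]
contact_force: [9.7, 5.5, -80.6]
gripper_width: 6.2
```

```bash
python3 -c "
from h import *
s=readout.get_state();print(s['contact_force'],s['moment'])
shot('wrist','w5');shot('scene','s5')"
```

```text
[  9.70909032   5.49495112 -80.59025225] [6.72580378 1.0282319  0.71245628]
```

View pics/s5.png

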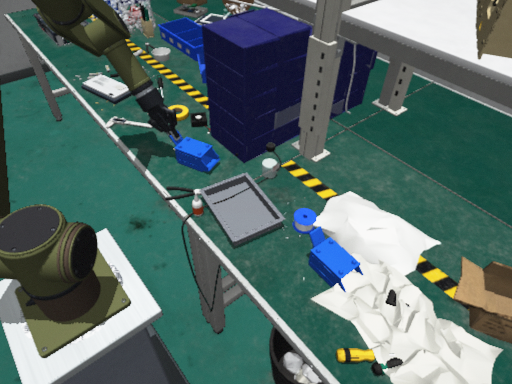

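>>> carry_out(plan=[[8, 6, 0, 0, 0, 0], [8, 6, 0, 0, 0, 0], [4, 3, 0, 0, 0, 0], [0, 0, 0, 0, 0, 0]])

```text
time_s: 4.82
ee_pos: [474.7, 303.2, 70.4]
ee_rot: [-0.766, 1.372, -0.16]
contact_force: [-32.4, 19.8, 53.3]
gripper_width: 5.8
```

```bash
python3 -c "
from h import *
s=readout.get_state();print(s['contact_force'],s['moment'])
c=shot('wrist','w6')"; python3 tgt.py "LB['o'],113.46,0"
```

```text
[-32.36815641  19.8297745   53.34633408] [-1.93976304  2.77681071 -2.18553455]
t 4.8667 d [9.631 0.18  2.138] r [-0.002  0.001 -0.001] |d| 9.866980958809044 deg 0.15284983794679524 q [ 0.831  0.626  1.635 -0.59   1.223 -0.846] 1.4869338399448037e-10 vel 0.014859338383970617
```

View pics/w5.png

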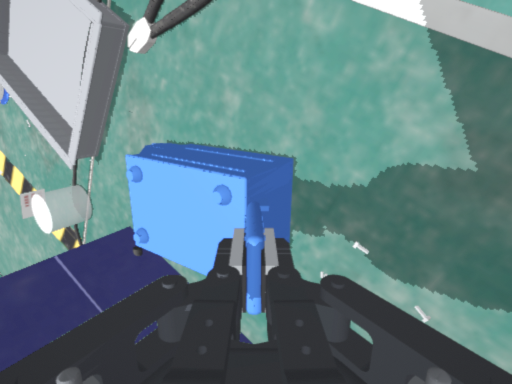

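View pics/w6.png

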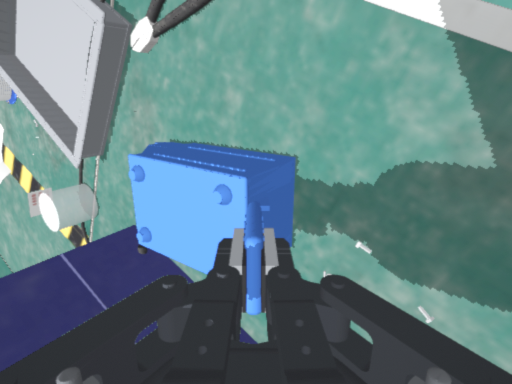

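>>> carry_out(plan=[[-9, 0, -2, 0, 0, 0], [0, 0, 0, 0, 0, 0], [0, 0, 0, 0, 0, 0]], jaw=36)

```text
time_s: 5.12
ee_pos: [475.3, 304.4, 70.6]
ee_rot: [-0.769, 1.37, -0.156]
contact_force: [0.0, -0.3, -0.4]
gripper_width: 36.3
```

```bash
python3 -c "
from h import *
s=readout.get_state();print(s['contact_force'],s['moment'],s['gripper_width'])"; python3 tgt.py "LB['o'],113.46,0"; python3 m0.py | head -6
```

```text
[ 0.02287344 -0.26282405 -0.38970623] [ 0.20936825  0.15825157 -0.03377098] 36.30889977610101
t 5.1167 d [10.278 -0.429  1.082] r [ 0.001  0.003 -0.   ] |d| 10.343797716513443 deg 0.18564469914883794 q [ 0.831  0.626  1.635 -0.59   1.223 -0.846] 1.9040802268222026e-10 vel 0.023502247761205623
top [292 173  17  17 217] [300.02764977 180.70967742] ((589.2075805664062, -181.77992248535156), (54.64851760864258, 54.18244552612305), 0.09247862547636032) [[562.0, -155.0], [562.0, -209.0], [617.0, -209.0], [616.0, -155.0]]
top [332 186  30  20 529] [346.00189036 195.37429112] ((541.509765625, -338.57733154296875), (64.302734375, 98.81615447998047), 0.5684189796447754) [[509.0, -289.0], [510.0, -388.0], [574.0, -388.0], [573.0, -289.0]]
top [157 193  34  27 520] [173.33653846 205.64807692] ((502.0101623535156, 244.8357696533203), (66.08683776855469, 98.49630737304688), 23.461332321166992) [[452.0, 277.0], [491.0, 187.0], [552.0, 213.0], [513.0, 303.0]]
scene [175 137  36  20 374] [192.94385027 146.64705882] ((501.2069396972656, 245.7939453125), (67.47775268554688, 101.36569213867188), 23.58243751525879) [[450.0, 279.0], [491.0, 186.0], [552.0, 213.0], [512.0, 306.0]]
scene [294 208  22  17 285] [304.68421053 216.15789474] ((576.2942504882812, -196.16819763183594), (57.2593994140625, 58.32289123535156), 51.713932037353516) [[536.0, -201.0], [581.0, -237.0], [617.0, -192.0], [571.0, -156.0]]
scene [311 237  49  41 920] [334.84347826 257.0923913 ] ((541.503173828125, -335.7641296386719), (102.12396240234375, 69.39927673339844), 88.52029418945312) [[505.0, -386.0], [575.0, -388.0], [578.0, -286.0], [508.0, -284.0]]
```

```bash
cat >> plan.py <<'E'
SB=LB
LB=dict(o=np.array([541.3,-338.0,0]),yaw=88.5)   # loose = right bin; lid centre (541.3,-336.5)
E
python3 - <<'E'
from plan import *
q=readout.get_state()['joint_pos']
L=[('pre',tool_of_bin(LB['o'],88.5,0,back=70)),('grasp',tool_of_bin(LB['o'],88.5,0)),('lift',tool_of_bin(LB['o']+[0,0,140],88.5,0))]
for t in (0,40,78,85): L.append((f'tip {t}',tool_of_bin(mouth_o([482,-15,95],88.5,t),88.5,t)))
for z in (160,63): L.append((f'stack{z}',tool_of_bin(SB['o']+[0,0,z],113.46,0)))
L.append(('ret',tool_of_bin(SB['o']+[0,0,63],113.46,0,back=100)))
for n,(P,Rm) in L:
    q,e=ik(P,Rm,q); print(n,q,e>1e-3,P.round(0))
E
python3 tgt.py "LB['o']+[0,0,110],88.5,0" "dict(back=110)"; python3 tgt.py "LB['o'],88.5,0" "dict(back=70)"
```

```text
pre [-0.126  0.467  1.778 -0.757  0.981 -1.209] False [ 544. -240.  120.]
grasp [-0.199  0.554  1.82  -0.848  0.853 -1.139] False [ 543. -280.   62.]
lift [-0.199  0.366  1.684 -0.692  1.087 -1.412] False [ 543. -280.  202.]
tip 0 [ 0.524  0.488  1.663 -0.522  1.371 -0.814] False [486. 120. 139.]
tip 40 [-0.031  0.195  1.714  0.092  1.235 -1.606] False [484.  60. 216.]
tip 78 [-0.614  0.366  1.682  0.603  1.571 -2.31 ] False [482. -30. 236.]
tip 85 [-0.684  0.437  1.668  0.654  1.647 -2.389] False [481. -48. 233.]
stack160 [ 0.831  0.447  1.484 -0.552  1.502 -1.028] False [479. 299. 222.]
stack63 [ 0.831  0.548  1.586 -0.569  1.33  -0.919] False [479. 299. 125.]
ret [ 0.911  0.497  1.434 -0.527  1.54  -0.963] False [456. 352. 207.]
t 5.1167 d [ 132.346 -524.308 -145.277] r [ 0.358  0.253 -0.001] |d| 559.9288913528039 deg 25.119704201074132 q [-0.085  0.302  1.611 -0.645  1.259 -1.415] 2.2737367544323206e-15 vel 0.023502247761205623
t 5.1167 d [ 261.215 -459.483 -155.251] r [ 0.358  0.253 -0.001] |d| 550.8727252457751 deg 25.119704201074132 q [-0.126  0.467  1.778 -0.757  0.981 -1.209] 1.1463052729254741e-13 vel 0.023502247761205623
```

```bash
cat > scr.py <<'E'
from plan import *
import sys
def screw(d,r,n):
    th=np.linalg.norm(r); K=np.array([[0,-r[2],r[1]],[r[2],0,-r[0]],[-r[1],r[0],0]])
    V=np.eye(3) if th<1e-6 else np.eye(3)+(1-np.cos(th))/th**2*K+(th-np.sin(th))/th**3*K@K
    return np.linalg.solve(V,d)/n, r/n
if __name__=='__main__':
    # args: list of (o,yaw,tilt,kw,n) chained from start: either measured or given prev
    s=readout.get_state(); P0,R0=s['ee_pos'],R(s['ee_rot'])
    q=s['joint_pos']
    for (o,yaw,tilt,kw,n) in eval(sys.argv[1]):
        P,Rm=tool_of_bin(o,yaw,tilt,**kw); 
        v,w=screw(R0.T@(P-P0),Ro.from_matrix(R0.T@Rm).as_rotvec(),n)
        qn,e=ik(P,Rm,q); print(n,'x',v.round(2).tolist(),w.round(4).tolist(),'mm/row %.1f deg/row %.2f jmax/row %.3f'%(np.linalg.norm(v),np.degrees(np.linalg.norm(w)),np.abs(qn-q).max()/n),'err' if e>1e-3 else '')
        P0,R0,q=P,Rm,qn
    print('t',s['time_s'])
E
python3 scr.py "[(SB['o'],113.46,0,dict(back=100),3),(LB['o']+[0,0,100],88.5,0,dict(back=110),16),(LB['o'],88.5,0,dict(back=70),4)]"
```

```text
3 x [-29.91, -0.14, 0.41] [0.0004, 0.001, -0.0001] mm/row 29.9 deg/row 0.06 jmax/row 0.063 
16 x [15.25, -33.56, -1.36] [0.0223, 0.0156, 0.0] mm/row 36.9 deg/row 1.56 jmax/row 0.062 
4 x [30.48, 14.34, -0.0] [0.0, 0.0, -0.0] mm/row 33.7 deg/row 0.00 jmax/row 0.065 
t 5.1167
```

>>> carry_out(plan=[[-30, 0, 0.4, 0, 0.001, 0], [-30, 0, 0.4, 0, 0.001, 0], [-30, 0, 0.4, 0, 0.001, 0], [15.2, -33.6, -1.4, 0.0223, 0.0156, 0], [15.2, -33.6, -1.4, 0.0223, 0.0156, 0], [15.2, -33.6, -1.4, 0.0223, 0.0156, 0], [15.2, -33.6, -1.4, 0.0223, 0.0156, 0], [15.2, -33.6, -1.4, 0.0223, 0.0156, 0], [15.2, -33.6, -1.4, 0.0223, 0.0156, 0], [15.2, -33.6, -1.4, 0.0223, 0.0156, 0], [15.2, -33.6, -1.4, 0.0223, 0.0156, 0], [15.2, -33.6, -1.4, 0.0223, 0.0156, 0], [15.2, -33.6, -1.4, 0.0223, 0.0156, 0], [15.2, -33.6, -1.4, 0.0223, 0.0156, 0], [15.2, -33.6, -1.4, 0.0223, 0.0156, 0], [15.2, -33.6, -1.4, 0.0223, 0.0156, 0], [15.2, -33.6, -1.4, 0.0223, 0.0156, 0], [15.2, -33.6, -1.4, 0.0223, 0.0156, 0], [15.2, -33.6, -1.4, 0.0223, 0.0156, 0]])

```text
time_s: 6.7
ee_pos: [550.6, -218.8, 252.5]
ee_rot: [-0.459, 1.529, -0.501]
contact_force: [0.5, 0.6, -0.0]
gripper_width: 36.0
```

```bash
cat > look.py <<'E'
from plan import *
from m1 import lids,rect
import pickle,sys
n=sys.argv[1]
for _ in range(int(sys.argv[2]) if len(sys.argv)>2 else 1): W=cam('wrist')
cv2.imwrite(f'pics/{n}.png',W['pixels']); s=readout.get_state(); pickle.dump((W,s),open(n+'.pkl','wb'))
print('vel',np.abs(s['joint_vel']).max())
for st,ct in lids(W,(100,110,205),(125,215,255)):
    if st[4]<1500: continue
    q=cv2.approxPolyDP(ct.astype(np.float32)[:,None],4,True)[:,0]; print(st,[(u.tolist(),onz(W,u,63).round(1).tolist()) for u in q])
for nm,Bn,zz in (('loose',LB,0),('stock',SB,0)):
    B=Ro.from_euler('z',Bn['yaw'],degrees=True)
    P=lambda v: proj(W,Bn['o']+[0,0,zz]+B.apply(v)).round(0).tolist()
    print(nm,'pred lid',[P(v) for v in ((53,34,63),(53,-34,63),(-50,-34,63),(-50,34,63))],'tab end',[P((52+.574*46+a*.819,y,54+.819*46-a*.574)) for y in(20,-20) for a in (-4,4)])
E
python3 look.py w7 2
```

```text
vel 0.06718172405803972
[ 238  119   74   66 3881] [([238.0, 119.0], [506.9, -383.9, 63.0]), ([239.0, 171.0], [573.5, -385.5, 63.0]), ([308.0, 184.0], [576.5, -287.0, 63.0]), ([311.0, 124.0], [509.7, -285.2, 63.0])]
[ 380  187   66   51 1701] [([381.0, 197.0], [578.1, -208.1, 63.0]), ([382.0, 217.0], [598.7, -205.3, 63.0]), ([400.0, 234.0], [612.7, -187.3, 63.0]), ([422.0, 237.0], [610.9, -168.2, 63.0]), ([444.0, 223.0], [593.0, -152.6, 63.0]), ([445.0, 218.0], [588.2, -152.4, 63.0]), ([421.0, 212.0], [586.4, -171.8, 63.0]), ([407.0, 214.0], [590.8, -183.3, 63.0]), ([407.0, 201.0], [578.0, -184.6, 63.0]), ([390.0, 187.0], [566.7, -200.8, 63.0])]
loose pred lid [[312.0, 123.0], [309.0, 184.0], [237.0, 171.0], [236.0, 118.0]] tab end [[318.0, 142.0], [327.0, 142.0], [316.0, 182.0], [324.0, 182.0]]
stock pred lid [[-32392.0, 2723.0], [-64205.0, -2561.0], [2599.0, 429.0], [2568.0, 108.0]] tab end [[-3582.0, 370.0], [-3587.0, 388.0], [-3815.0, 93.0], [-3817.0, 115.0]]
```

View pics/w7.png

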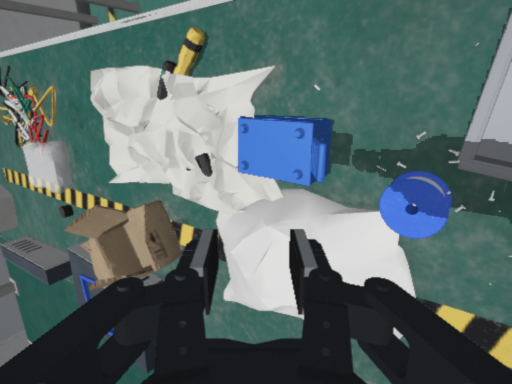

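```bash
sed -i 's/541.3,-338.0,0/541.5,-337.5,0/' plan.py; python3 scr.py "[(LB['o'],88.5,0,dict(back=40),6),(LB['o'],88.5,0,{},4)]"
```

```text
6 x [24.99, 10.47, -0.98] [-0.0008, -0.0009, 0.0006] mm/row 27.1 deg/row 0.08 jmax/row 0.054 
4 x [10.0, -0.0, -0.0] [0.0, 0.0, -0.0] mm/row 10.0 deg/row 0.00 jmax/row 0.018 
t 6.8
```

>>> carry_out(plan=[[25, 10.5, -1, -0.001, -0.001, 0], [25, 10.5, -1, -0.001, -0.001, 0], [25, 10.5, -1, -0.001, -0.001, 0], [25, 10.5, -1, -0.001, -0.001, 0], [25, 10.5, -1, -0.001, -0.001, 0], [25, 10.5, -1, 0, 0, 0], [0, 0, 0, 0, 0, 0], [0, 0, 0, 0, 0, 0]])

```text
time_s: 7.47
ee_pos: [542.5, -250.6, 92.6]
ee_rot: [-0.466, 1.529, -0.493]
contact_force: [0.3, -0.5, -0.4]
gripper_width: 35.9
```

```bash
python3 look.py w8 1;  python3 scr.py "[(LB['o'],88.5,0,{},4)]"
```

```text
vel 0.037796794811829154
[ 136  144  101  115 7187] [([136.0, 144.0], [506.3, -384.1, 63.0]), ([144.0, 222.0], [573.6, -386.1, 63.0]), ([188.0, 240.0], [575.6, -332.6, 63.0]), ([199.0, 237.0], [569.8, -320.5, 63.0]), ([204.0, 227.0], [560.3, -314.7, 63.0]), ([216.0, 227.0], [557.4, -303.1, 63.0]), ([227.0, 238.0], [563.1, -293.5, 63.0]), ([219.0, 252.0], [576.2, -301.4, 63.0]), ([233.0, 258.0], [576.9, -288.8, 63.0]), ([235.0, 162.0], [509.2, -284.6, 63.0])]
loose pred lid [[236.0, 162.0], [237.0, 259.0], [142.0, 222.0], [134.0, 144.0]] tab end [[233.0, 206.0], [249.0, 206.0], [234.0, 274.0], [248.0, 274.0]]
stock pred lid [[-756.0, 147.0], [-829.0, -0.0], [-1461.0, -271.0], [-1301.0, 12.0]] tab end [[-548.0, 128.0], [-559.0, 133.0], [-579.0, 60.0], [-590.0, 65.0]]
4 x [10.7, -1.37, -0.07] [0.0017, 0.0005, 0.0003] mm/row 10.8 deg/row 0.11 jmax/row 0.018 
t 7.5167
```

View pics/w8.png

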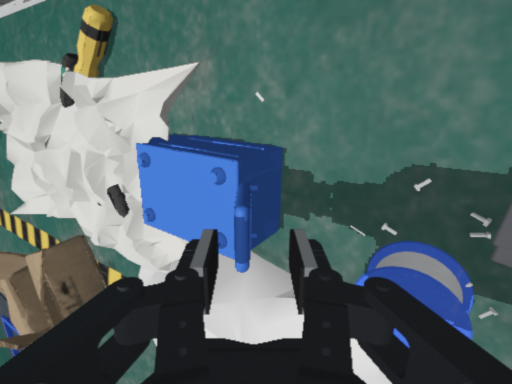

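>>> carry_out(plan=[[10, -2, 0, 0.002, 0, 0], [11, -2, 0, 0.002, 0, 0], [11, 0, 0, 0, 0, 0], [10, 0, 0, 0, 0, 0], [0, 0, 0, 0, 0, 0], [0, 0, 0, 0, 0, 0]])

```text
time_s: 8.02
ee_pos: [543.1, -278.4, 62.3]
ee_rot: [-0.462, 1.523, -0.498]
contact_force: [0.3, 0.2, -0.2]
gripper_width: 36.0
```

>>> carry_out(plan=[[0, 0, 0, 0, 0, 0], [0, 0, 0, 0, 0, 0], [0, 0, 0, 0, 0, 0], [0, 0, 0, 0, 0, 0], [0, 0, 0, 0, 0, 0]], jaw=0, grip_force=100)

```text
time_s: 8.43
ee_pos: [544.2, -278.2, 63.7]
ee_rot: [-0.463, 1.521, -0.498]
contact_force: [-0.3, -1.8, 3.0]
gripper_width: 6.7
```

>>> carry_out(plan=[[-4, -3, 0, 0, 0, 0], [-4, -3, 0, 0, 0, 0], [0, 0, 0, 0, 0, 0]])

```text
time_s: 8.68
ee_pos: [543.9, -277.6, 73.0]
ee_rot: [-0.461, 1.521, -0.497]
contact_force: [0.4, -0.9, -5.4]
gripper_width: 6.7
```

```bash
python3 scr.py "[(LB['o'],88.5,0,{},1)]"; python3 look.py w9 1
```

```text
1 x [9.83, 4.45, -0.81] [0.0013, 0.0043, 0.0001] mm/row 10.8 deg/row 0.26 jmax/row 0.020 
t 8.6833
vel 0.025160210431736253
[ 124  152  121  123 9424] [([124.0, 152.0], [509.3, -397.2, 63.0]), ([136.0, 242.0], [581.2, -398.3, 63.0]), ([205.0, 274.0], [583.6, -324.4, 63.0]), ([216.0, 242.0], [557.0, -312.8, 63.0]), ([230.0, 236.0], [549.9, -301.4, 63.0]), ([244.0, 218.0], [536.1, -290.7, 63.0]), ([243.0, 176.0], [512.0, -290.5, 63.0])]
loose pred lid [[254.0, 172.0], [253.0, 285.0], [143.0, 237.0], [132.0, 149.0]] tab end [[254.0, 230.0], [274.0, 230.0], [254.0, 310.0], [272.0, 310.0]]
stock pred lid [[-587.0, 143.0], [-647.0, 23.0], [-978.0, -152.0], [-873.0, 45.0]] tab end [[-441.0, 127.0], [-451.0, 131.0], [-469.0, 70.0], [-478.0, 74.0]]
```

View pics/w9.png

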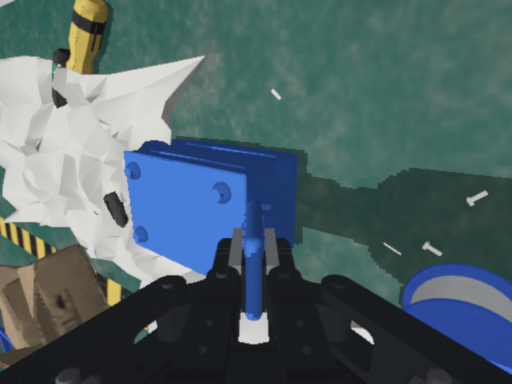

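```bash
cat >> plan.py <<'E'
def H(y=10,z=148,x=482): return mouth_o([x,y,z],88.5,0)
E
python3 scr.py "[(LB['o']+[0,0,65],88.5,0,{},3),(H(),88.5,0,{},1)]"
```

```text
3 x [-14.55, -10.98, -0.24] [0.0004, 0.0014, 0.0] mm/row 18.2 deg/row 0.09 jmax/row 0.039 
1 x [-295.78, 309.09, -68.58] [0.0, 0.0, -0.0] mm/row 433.3 deg/row 0.00 jmax/row 0.758 
t 8.7333
```

>>> carry_out(plan=[[-14.5, -11, 0, 0, 0, 0], [-14.5, -11, 0, 0, 0, 0], [-14.5, -11, 0, 0, 0, 0], [-5.5, 5.7, -1.3, 0, 0, 0], [-10.9, 11.4, -2.5, 0, 0, 0], [-16.4, 17.1, -3.8, 0, 0, 0], [-20.5, 21.4, -4.75, 0, 0, 0], [-20.5, 21.4, -4.75, 0, 0, 0], [-20.5, 21.4, -4.75, 0, 0, 0], [-20.5, 21.4, -4.75, 0, 0, 0], [-20.5, 21.4, -4.75, 0, 0, 0], [-20.5, 21.4, -4.75, 0, 0, 0], [-20.5, 21.4, -4.75, 0, 0, 0], [-20.5, 21.4, -4.75, 0, 0, 0], [-20.5, 21.4, -4.75, 0, 0, 0], [-20.5, 21.4, -4.75, 0, 0, 0], [-20.5, 21.4, -4.75, 0, 0, 0], [-16.4, 17.1, -3.8, 0, 0, 0], [-12.3, 12.8, -2.8, 0, 0, 0], [-6.8, 7.1, -1.6, 0, 0, 0]])

```text
time_s: 10.4
ee_pos: [484.6, 144.2, 190.5]
ee_rot: [-0.462, 1.521, -0.494]
contact_force: [0.8, 0.4, -5.3]
gripper_width: 7.0
```

>>> carry_out(plan=[[-2, 2.1, -0.5, 0, 0, 0], [0, 0, 0, 0, 0, 0], [0, 0, 0, 0, 0, 0], [0, 0, 0, 0, 0, 0]])

```text
time_s: 10.73
ee_pos: [484.2, 142.6, 191.7]
ee_rot: [-0.462, 1.523, -0.499]
contact_force: [0.1, 0.6, -4.4]
gripper_width: 6.7
```

```bash
python3 wt.py 20; python3 scr.py "[(H(),88.5,0,{},1),(H(z=65),88.5,0,{},3),(mouth_o([482,10,65],88.5,78),88.5,78,{},14)]"; python3 -c "
from h import *
shot('scene','s10');shot('wrist','w10')"
```

```text
t 11.7333 F [-0.116 -0.163 -4.896] se [0.114 0.115 0.109] 
J [  0.007 -51.286 -20.784  -3.639   3.188  -0.002] sd [0.096 0.045 0.019 0.007 0.004 0.002] 
M [ 1.062 -0.047 -0.005] sd [0.026 0.034 0.041] 
q [ 0.561  0.443  1.581 -0.503  1.496 -0.85 ] [484.519 143.881 192.005] 6.887758850277112 vel 0.04853244062311119
1 x [-0.92, 0.56, 0.99] [0.0018, 0.0039, 0.0013] mm/row 1.5 deg/row 0.26 jmax/row 0.006 
3 x [22.66, 15.87, 0.0] [0.0, 0.0, -0.0] mm/row 27.7 deg/row 0.00 jmax/row 0.052 
14 x [-8.27, -11.06, 0.0] [0.0, 0.0, 0.0972] mm/row 13.8 deg/row 5.57 jmax/row 0.112 
t 11.7333
```

View pics/s10.png

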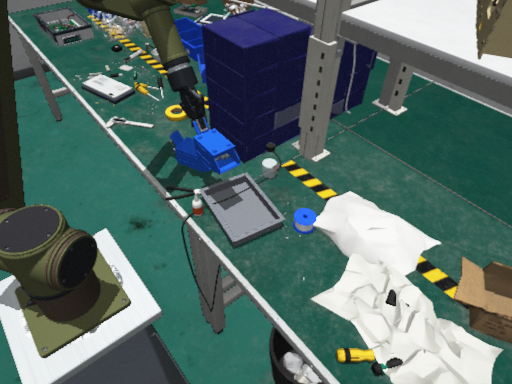

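View pics/w10.png

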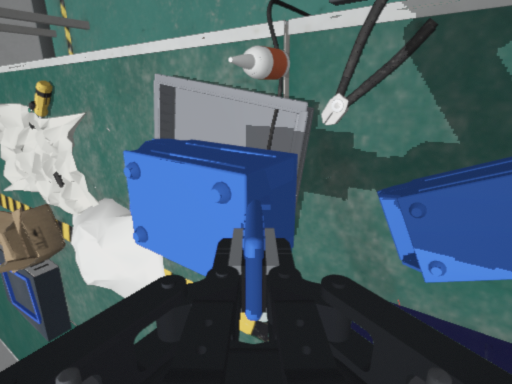

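Run:
```python
from h import *
c=cam('wrist')
for u in ((157,75),(312,101)): print(onz(c,u,32))
S=cam('scene'); 
for u in ((198,190),(241,174),(284,217),(236,245)): print('S',onz(S,u,32))
print('lip proj', proj(S,[482,10,65]),proj(S,[482,10,4]),proj(S,[482,10,148]))
```

```text
[ 388.36786546 -118.44484494   32.        ]
[420.0622719   99.76516902  32.        ]
S [418.6693898   92.96853638  32.        ]
S [563.72429807  69.81656438  32.        ]
S [ 549.53580331 -146.23291636   32.        ]
S [ 385.60372476 -139.76175224   32.        ]
lip proj [231.16239181 188.31340812] [231.70999244 202.72186558] [230.34197268 166.72655561]
```

>>> carry_out(plan=[[15, 11, 0, 0, 0, 0], [27, 19, 0, 0, 0, 0], [25, 18, 0, 0, 0, 0], [-8.4, -11.2, 0, 0, 0, 0.0985], [-8.4, -11.2, 0, 0, 0, 0.0985], [-8.4, -11.2, 0, 0, 0, 0.0985], [-8.4, -11.2, 0, 0, 0, 0.0985], [-8.4, -11.2, 0, 0, 0, 0.0985], [-8.4, -11.2, 0, 0, 0, 0.0985], [-8.4, -11.2, 0, 0, 0, 0.0985], [-8.4, -11.2, 0, 0, 0, 0.0985], [-8.4, -11.2, 0, 0, 0, 0.0985], [-8.4, -11.2, 0, 0, 0, 0.0985], [-8.4, -11.2, 0, 0, 0, 0.0985], [-8.4, -11.2, 0, 0, 0, 0.0985], [-8.4, -11.2, 0, 0, 0, 0.0985], [-8.4, -11.2, 0, 0, 0, 0.0985], [0, 0, 0, 0, 0, 0], [0, 0, 0, 0, 0, 0]])

```text
time_s: 13.52
ee_pos: [480.7, -5.7, 212.7]
ee_rot: [0.617, 1.478, 0.579]
contact_force: [1.0, -0.8, -2.2]
gripper_width: 6.4
```

>>> carry_out(plan=[[0, 0, 0, 0, 0, 0], [0, 0, 0, 0, 0, 0], [0, 0, 0, 0, 0, 0], [0, 0, 0, 0, 0, 0], [0, 0, 0, 0, 0, 0]])

```text
time_s: 13.93
ee_pos: [481.0, -2.0, 214.6]
ee_rot: [0.612, 1.476, 0.584]
contact_force: [0.3, -0.7, -2.9]
gripper_width: 6.8
```

```bash
python3 tgt.py "mouth_o([482,10,65],88.5,78),88.5,78"; python3 -c "
from h import *
print(readout.get_state()['contact_force'])
a=shot('scene','s11')['pixels'];b=shot('top','t11')['pixels']
t=lambda i,x,y,w,h,k: cv2.resize(i[y:y+h,x:x+w],None,fx=k,fy=k,interpolation=cv2.INTER_CUBIC)
cv2.imwrite('pics/z11.png',np.hstack([t(a,160,110,140,140,2.8),t(b,195,150,120,120,392/120)]))"
```

```text
t 13.9333 d [ 3.719 -8.303  0.658] r [ 0.007 -0.002 -0.015] |d| 9.12179103493807 deg 0.9571376334020595 q [-0.576  0.386  1.743  0.623  1.486 -2.33 ] 1.9136217610515874e-10 vel 0.0071251285338821664
[ 0.28631542 -0.73982282 -2.94850983]
```

View pics/z11.png

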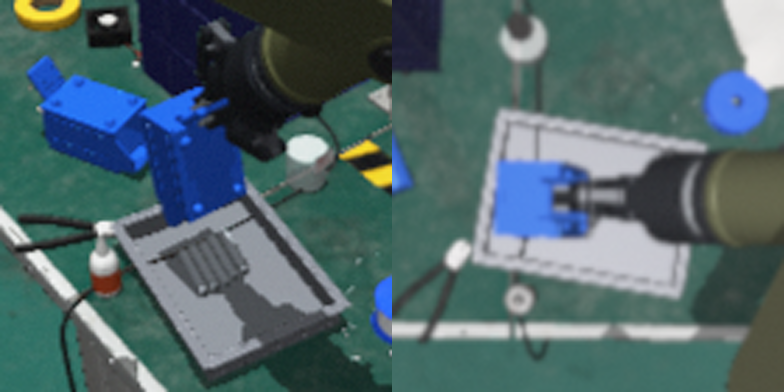

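```bash
python3 scr.py "[(H(),88.5,0,{},14)]"
```

```text
14 x [2.58, 11.23, 0.08] [0.0004, 0.0002, -0.0984] mm/row 11.5 deg/row 5.64 jmax/row 0.106 
t 14.0333
```

>>> carry_out(plan=[[2.6, 11.2, 0, 0, 0, -0.0984], [2.6, 11.2, 0, 0, 0, -0.0984], [2.6, 11.2, 0, 0, 0, -0.0984], [2.6, 11.2, 0, 0, 0, -0.0984], [2.6, 11.2, 0, 0, 0, -0.0984], [2.6, 11.2, 0, 0, 0, -0.0984], [2.6, 11.2, 0, 0, 0, -0.0984], [2.6, 11.2, 0, 0, 0, -0.0984], [2.6, 11.2, 0, 0, 0, -0.0984], [2.6, 11.2, 0, 0, 0, -0.0984], [2.6, 11.2, 0, 0, 0, -0.0984], [2.6, 11.2, 0, 0, 0, -0.0984], [2.6, 11.2, 0, 0, 0, -0.0984], [2.6, 11.2, 0, 0, 0, -0.0984], [0, 0, 0, 0, 0, 0], [0, 0, 0, 0, 0, 0], [0, 0, 0, 0, 0, 0]])

```text
time_s: 15.45
ee_pos: [484.1, 144.9, 199.0]
ee_rot: [-0.461, 1.523, -0.495]
contact_force: [0.1, -0.4, -1.9]
gripper_width: 6.8
```

```bash
python3 scr.py "[(H(),88.5,0,{},1)]"; python3 wt.py 20;python3 scr.py "[(H(),88.5,0,{},1)]"; python3 -c "
from h import *
a=shot('scene','s12')['pixels'];b=shot('top','t12')['pixels']
t=lambda i,x,y,w,h,k: cv2.resize(i[y:y+h,x:x+w],None,fx=k,fy=k,interpolation=cv2.INTER_CUBIC)
cv2.imwrite('pics/z12.png',np.hstack([t(a,160,110,140,140,2.8),t(b,195,150,120,120,392/120)]))"
```

```text
1 x [5.39, 3.74, 1.44] [0.0026, 0.0032, -0.0009] mm/row 6.7 deg/row 0.24 jmax/row 0.010 
t 15.45
t 16.45 F [-0.027 -0.036 -2.061] se [0.101 0.104 0.092] 
J [  0.098 -49.634 -20.594  -3.052   2.625  -0.002] sd [0.27  0.459 0.036 0.034 0.023 0.002] 
M [ 0.599 -0.016  0.003] sd [0.03  0.025 0.031] 
q [ 0.562  0.436  1.572 -0.501  1.51  -0.857] [484.494 144.832 198.992] 6.777812348619584 vel 0.0016600043779831895
1 x [5.35, 3.79, 1.03] [0.002, 0.0039, -0.0] mm/row 6.6 deg/row 0.25 jmax/row 0.009 
t 16.45
```

View pics/z12.png

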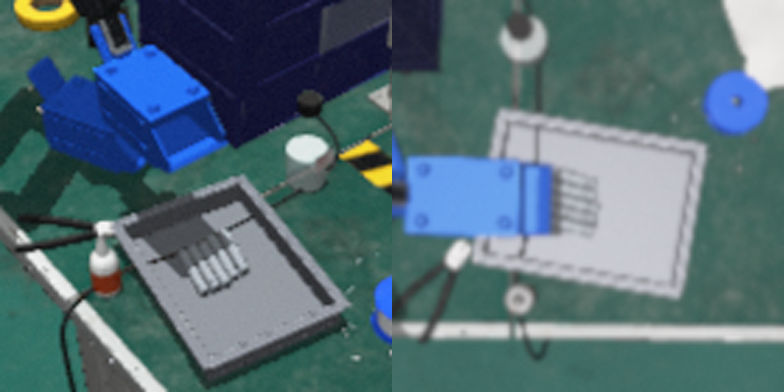

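Run:
```python
import cv2,numpy as np
a=cv2.imread('pics/s12.png');b=cv2.imread('pics/t12.png')
t=lambda i,x,y,w,h,k: cv2.resize(i[y:y+h,x:x+w],None,fx=k,fy=k,interpolation=cv2.INTER_CUBIC)
cv2.imwrite('pics/z13.png',np.hstack([t(a,215,180,45,45,8.8),t(b,235,190,45,45,8.8)]))
```

```text
(no output)
```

View pics/z13.png

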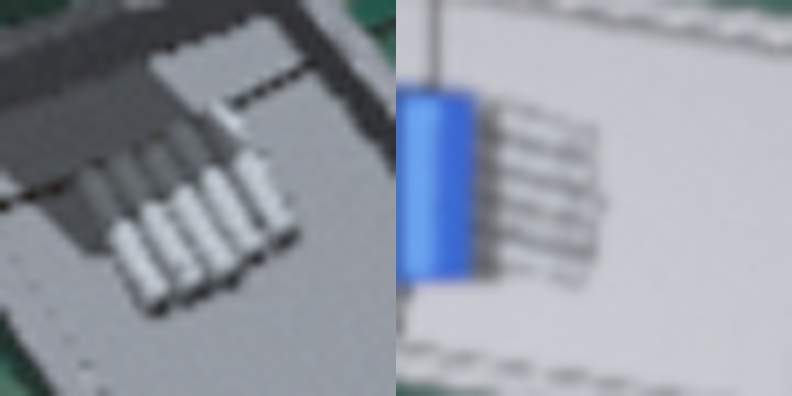

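```bash
cat > hand.py <<'E'
from plan import *
import pickle,sys
W=cam('wrist'); s=readout.get_state(); cv2.imwrite('pics/%s.png'%sys.argv[1],W['pixels'])
pickle.dump((W,s),open(sys.argv[1]+'.pkl','wb'))
# bin pose from the tool model
P,Rm=tool_of_bin([0,0,0],0,0); Rt=R(s['ee_rot']); B=Rt@Rm.T; o=s['ee_pos']-B@P
print('bin o',o,'yaw',np.degrees(np.arctan2(B[1,0],B[0,0])),'tilt x,y',np.degrees([np.arcsin(B[2,0]),np.arcsin(B[2,1])]))
print('pred',[(n,proj(W,o+B@np.array(v)).round(1).tolist()) for n,v in (('FR',(-50,34,63)),('FL',(-50,-34,63)),('BR',(53,34,63)))])
hsv=cv2.cvtColor(W['pixels'],cv2.COLOR_BGR2HSV); m=cv2.inRange(hsv,(100,110,190),(125,215,255)); m[:, 300:]=0
k,l,st,ce=cv2.connectedComponentsWithStats(m); i=1+np.argmax(st[1:,4]); ct=max(cv2.findContours((l==i).astype(np.uint8),cv2.RETR_EXTERNAL,cv2.CHAIN_APPROX_NONE)[0],key=cv2.contourArea)
print(cv2.approxPolyDP(ct,4,True)[:,0].tolist())
E
python3 hand.py w13; python3 scr.py "[(H(),88.5,0,{},1),(SB['o']+[0,0,150],113.46,0,{},10)]"
```

```text
bin o [483.313  86.931 136.571] yaw 88.71869585448394 tilt x,y [ 0.002 -0.117]
pred [('FR', [120.3, 153.6]), ('FL', [132.3, 244.8]), ('BR', [244.3, 178.9])]
[[124, 154], [133, 233], [140, 227], [147, 235], [143, 245], [133, 235], [135, 245], [204, 277], [217, 242], [231, 237], [232, 229], [245, 219], [244, 176]]
1 x [5.35, 3.82, 1.04] [0.002, 0.0039, -0.0] mm/row 6.7 deg/row 0.25 jmax/row 0.009 
10 x [-10.47, 11.46, 2.3] [-0.0357, -0.025, 0.0] mm/row 15.7 deg/row 2.50 jmax/row 0.027 
t 16.6
```

View pics/w13.png

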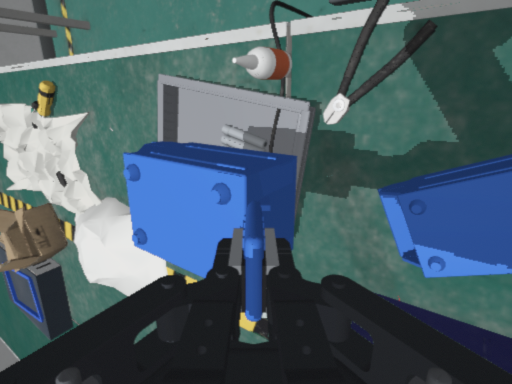

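Run:
```python
from h import *
import cv2
def edge(img):
    hsv=cv2.cvtColor(img,cv2.COLOR_BGR2HSV); return hsv
def fit(img):
    g=img[:,:,0].astype(float)  # blue channel
    h=cv2.cvtColor(img,cv2.COLOR_BGR2HSV).astype(int)
    v=h[:,:,2]; lid=np.median(v[185:215,165:205]); sd=img
    m=((h[:,:,0]>100)&(h[:,:,0]<125)&(v>lid-30)&(v<lid+30)).astype(np.uint8); m[:,300:]=0
    m=cv2.morphologyEx(m,cv2.MORPH_CLOSE,np.ones((5,5)))
    L=lambda pts: np.polyfit(*pts,1)
    # left edge: rows 165..225 first lid col ; top edge: cols 150..235 first lid row; right edge rows 185..205 last col
    le=[(r,np.flatnonzero(m[r,100:230])[0]+100) for r in range(162,228)]
    te=[(c,np.flatnonzero(m[120:230,c])[0]+120) for c in range(135,236)]
    be=[(c,np.flatnonzero(m[200:300,c])[-1]+200) for c in range(145,200)]
    re=[(r,np.flatnonzero(m[r,180:300])[-1]+180) for r in range(184,212)]
    a,b,d,e=[np.median(x,axis=0) for x in (le,te,be,re)]
    f=lambda x,at: np.polyval(np.polyfit(*np.array(x).T,1),at)
    return 'lid %.0f L@195 %.2f slope %.3f  T@185 %.2f slope %.3f  B@170 %.2f slope %.3f R@198 %.2f'%(lid,f(le,195),np.polyfit(*np.array(le).T,1)[0],f(te,185),np.polyfit(*np.array(te).T,1)[0],f(be,170),np.polyfit(*np.array(be).T,1)[0],f(re,198))
for n in ('w4','w9','w10','w13'): print(n,fit(cv2.imread(f'pics/{n}.png')))
```

```text
w4 lid 255 L@195 128.10 slope 0.147  T@185 160.21 slope 0.126  B@170 261.15 slope 0.469 R@198 246.00
w9 lid 216 L@195 128.11 slope 0.152  T@185 156.29 slope -0.018  B@170 259.52 slope 0.449 R@198 245.00
w10 lid 220 L@195 128.71 slope 0.122  T@185 157.68 slope 0.028  B@170 259.21 slope 0.433 R@198 245.00
w13 lid 222 L@195 128.04 slope 0.112  T@185 160.63 slope -0.018  B@170 261.96 slope 0.420 R@198 244.49
```

Run:
```python
from plan import *
import pickle
W,s=pickle.load(open('w13.pkl','rb'))
B=Ro.from_euler('z',SB['yaw'],degrees=True)
P=lambda v: proj(W,SB['o']+B.apply(v)).round(1).tolist()
print('pred lid FR,FL',P((-50,34,63)),P((-50,-34,63)),'lugs',[P((-38,y,69)) for y in (23,-23)])
i=W['pixels'][140:300,352:512]; cv2.imwrite('pics/z14.png',cv2.resize(i,None,fx=3.7,fy=3.7,interpolation=cv2.INTER_CUBIC))
W,s=pickle.load(open('w2.pkl','rb')); print('w2 pred',P((-50,34,63)),P((-50,-34,63)),'obs 162,129 168,203','lugs',[P((-38,y,69)) for y in (23,-23)])
```

```text
pred lid FR,FL [396.5, 195.7] [424.1, 275.8] lugs [[416.1, 208.2], [435.6, 265.2]]
w2 pred [160.2, 129.4] [166.9, 202.2] obs 162,129 168,203 lugs [[165.0, 144.2], [169.6, 195.3]]
```

View pics/z14.png

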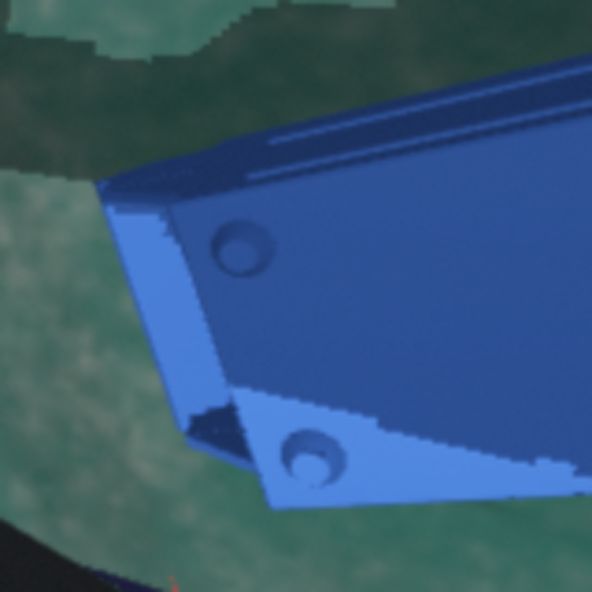

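```bash
cat > scr2.py <<'E'
from scr import *
P4=np.array([479.15,300.05,63.55]); R4=tool_of_bin([0,0,0],113.46,0)[1]
s=readout.get_state(); P0,R0,q=s['ee_pos'],R(s['ee_rot']),s['joint_pos']
for dz,n,dt in eval(sys.argv[1]):
    P=P4+[0,0,dz]+R4@np.array(dt,float); v,w=screw(R0.T@(P-P0),Ro.from_matrix(R0.T@R4).as_rotvec(),n)
    qn,e=ik(P,R4,q); print(n,'x',v.round(2).tolist(),w.round(4).tolist(),'mm/row %.1f deg %.2f j %.3f'%(np.linalg.norm(v),np.degrees(np.linalg.norm(w)),np.abs(qn-q).max()/n),e>1e-3); P0,R0,q=P,R4,qn
print('t',s['time_s'],'P',s['ee_pos'],'F',s['contact_force'])
E
python3 scr2.py "[(150,10,(0,0,-.3)),(90,4,(0,0,-.3)),(63,4,(0,0,-.3))]"
```

```text
10 x [-10.05, 11.82, 2.45] [-0.0355, -0.0246, 0.0] mm/row 15.7 deg 2.47 j 0.027 False
4 x [12.29, 8.6, 0.0] [0.0, -0.0, 0.0] mm/row 15.0 deg 0.00 j 0.027 False
4 x [5.53, 3.87, 0.0] [0.0, -0.0, 0.0] mm/row 6.8 deg 0.00 j 0.012 False
t 16.6 P [484.48  144.815 199.015] F [-0.037  0.879 -2.315]
```

>>> carry_out(plan=[[-10, 11.8, 2.4, -0.0355, -0.0246, 0], [-10, 11.8, 2.4, -0.0355, -0.0246, 0], [-10, 11.8, 2.4, -0.0355, -0.0246, 0], [-10, 11.8, 2.4, -0.0355, -0.0246, 0], [-10, 11.8, 2.4, -0.0355, -0.0246, 0], [-10, 11.8, 2.4, -0.0355, -0.0246, 0], [-10, 11.8, 2.4, -0.0355, -0.0246, 0], [-10, 11.8, 2.4, -0.0355, -0.0246, 0], [-10, 11.8, 2.4, -0.0355, -0.0246, 0], [-10, 11.8, 2.4, -0.0355, -0.0246, 0], [12, 8.5, 0, 0, 0, 0], [12, 8.5, 0, 0, 0, 0], [12, 8.5, 0, 0, 0, 0], [6, 4, 0, 0, 0, 0], [6, 4, 0, 0, 0, 0], [0, 0, 0, 0, 0, 0], [0, 0, 0, 0, 0, 0], [0, 0, 0, 0, 0, 0]])

```text
time_s: 18.1
ee_pos: [482.4, 299.5, 155.4]
ee_rot: [-0.768, 1.372, -0.159]
contact_force: [0.2, 0.2, -1.7]
gripper_width: 6.6
```

```bash
python3 scr2.py "[(80,1,(0,0,-.3)),(63,4,(0,0,-.3))]"; python3 -c "
from h import *
a=shot('scene','s15')['pixels'];b=shot('top','t15')['pixels'];shot('wrist','w15')
t=lambda i,x,y,w,h,k: cv2.resize(i[y:y+h,x:x+w],None,fx=k,fy=k,interpolation=cv2.INTER_CUBIC)
cv2.imwrite('pics/z15.png',np.hstack([t(a,160,90,90,90,4.35),t(b,130,160,90,90,4.35)]))"; python3 scr2.py "[(80,1,(0,0,-.3))]"
```

```text
1 x [8.68, 8.29, -3.03] [-0.0008, 0.0008, 0.0003] mm/row 12.4 deg 0.07 j 0.020 False
4 x [3.48, 2.44, 0.0] [0.0, -0.0, 0.0] mm/row 4.3 deg 0.00 j 0.007 False
t 18.1 P [482.367 299.474 155.418] F [ 0.172  0.207 -1.66 ]
1 x [8.85, 8.25, -2.97] [-0.001, 0.0011, -0.0002] mm/row 12.5 deg 0.08 j 0.020 False
t 18.25 P [482.263 299.567 155.532] F [ 0.696  0.558 -2.504]
```

View pics/z15.png

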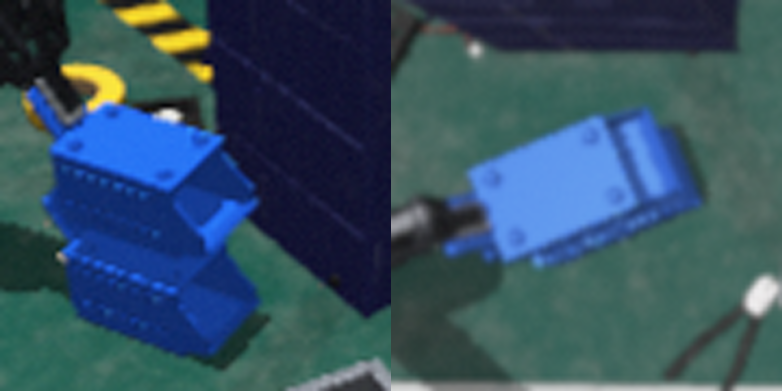

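View pics/w15.png

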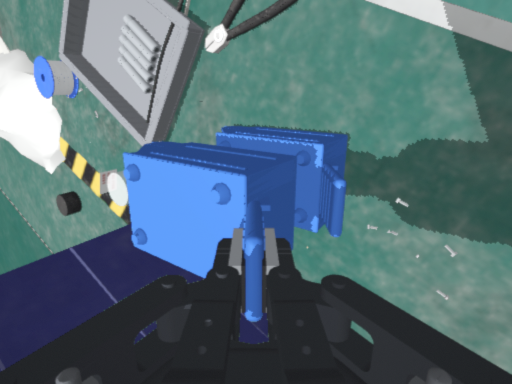

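>>> carry_out(plan=[[5, 5.5, -1.5, -0.001, 0.001, 0], [5, 5, -1.5, 0, 0, 0], [3, 2, 0, 0, 0, 0], [0, 0, 0, 0, 0, 0], [0, 0, 0, 0, 0, 0]])

```text
time_s: 18.67
ee_pos: [477.7, 300.4, 136.4]
ee_rot: [-0.77, 1.374, -0.158]
contact_force: [0.7, 0.2, -2.7]
gripper_width: 6.7
```

```bash
python3 scr2.py "[(75,1,(0,0,-.3)),(63,4,(0,0,-.3))]"
python3 - <<'E'
from plan import *
from m1 import lids,rect
W=cam('wrist'); T=cam('top');S=cam('scene'); s=readout.get_state()
z=63+s['ee_pos'][2]-63.55
for n,c,lo,hi in (('top',T,(100,100,225),(125,200,255)),('scene',S,(100,150,225),(125,255,255))):
    for st,ct in lids(c,lo,hi):
        r=rect(c,ct,z)
        if r[0][1]>150: print(n,st,r,'z',z)
cv2.imwrite('pics/w16.png',W['pixels'])
t=lambda i,x,y,w,h,k: cv2.resize(i[y:y+h,x:x+w],None,fx=k,fy=k,interpolation=cv2.INTER_CUBIC)
cv2.imwrite('pics/z16.png',np.hstack([t(S['pixels'],160,90,90,90,4.35),t(W['pixels'],110,120,260,260*90//90,1.5)[:391]]))
E
```

```text
1 x [-1.22, -1.99, 0.87] [0.0019, -0.0019, 0.001] mm/row 2.5 deg 0.16 j 0.003 False
4 x [2.46, 1.72, 0.0] [0.0, -0.0, 0.0] mm/row 3.0 deg 0.00 j 0.005 False
t 18.6667 P [477.703 300.43  136.407] F [ 0.727  0.229 -2.71 ]
top [150 190  36  30 596] ((500.5237731933594, 245.305908203125), (66.20918273925781, 99.02461242675781), 24.011642456054688) z 136.52779145742932
scene [171 119  38  20 384] ((499.92559814453125, 246.39247131347656), (68.72349548339844, 100.39689636230469), 24.385761260986328) z 136.52779145742932Traceback (most recent call last):
  File "<stdin>", line 11, in <module>
    return _nx.concatenate(arrs, 1, dtype=dtype, casting=casting)
           ~~~~~~~~~~~~~~~^^^^^^^^^^^^^^^^^^^^^^^^^^^^^^^^^^^^^^^
ValueError: all the input array dimensions except for the concatenation axis must match exactly, but along dimension 0, the array at index 0 has size 391 and the array at index 1 has size 390
```

>>> carry_out(plan=[[0.5, -0.8, 0.9, 0.004, 0.001, 0], [0, 0, 0, 0, 0, 0], [0, 0, 0, 0, 0, 0], [0, 0, 0, 0, 0, 0]])

```text
time_s: 19.15
ee_pos: [479.3, 300.2, 137.1]
ee_rot: [-0.765, 1.374, -0.161]
contact_force: [-0.4, 0.0, -1.8]
gripper_width: 6.6
```

```bash
python3 scr2.py "[(73,1,(0,0,-.3)),(63,4,(0,0,-.3))]"
cat > al.py <<'E'
from plan import *
from m1 import lids,rect
for k in range(2):
  T=cam('top');S=cam('scene'); s=readout.get_state()
  z=63+s['ee_pos'][2]-63.55
  for n,c,lo,hi,ref in (('top',T,(100,100,225),(125,200,255),(502.01,244.84,23.46)),('scene',S,(100,150,225),(125,255,255),(501.21,245.79,23.58))):
    for st,ct in lids(c,lo,hi):
        r=rect(c,ct,z)
        if r[0][1]>150: print(n,'off',np.subtract((*r[0],r[2]),ref),r[1],'z',z)
E
python3 al.py
```

```text
1 x [0.51, 0.29, -0.46] [-0.0033, -0.0019, 0.0002] mm/row 0.7 deg 0.22 j 0.004 False
4 x [2.05, 1.43, 0.0] [0.0, -0.0, 0.0] mm/row 2.5 deg 0.00 j 0.004 False
t 19.15 P [479.279 300.161 137.133] F [-0.407  0.049 -1.832]
top off [-0.372  0.048 -0.128] (66.52018737792969, 98.84040832519531) z 136.51102870439502
scene off [-1.111  0.302  1.301] (69.56930541992188, 99.2042007446289) z 136.51102870439502
top off [-0.37   0.058 -0.128] (66.52259826660156, 98.84408569335938) z 136.46988055388124
scene off [-1.153  0.311  1.193] (69.23300170898438, 99.29389953613281) z 136.46988055388124
```

>>> carry_out(plan=[[2, 1.4, 0.3, 0, 0, 0], [2, 1.4, 0, 0, 0, 0], [2, 1.4, 0, 0, 0, 0], [0, 0, 0, 0, 0, 0], [0, 0, 0, 0, 0, 0]])

```text
time_s: 19.77
ee_pos: [479.3, 300.1, 129.4]
ee_rot: [-0.766, 1.374, -0.162]
contact_force: [1.1, 0.2, -1.7]
gripper_width: 6.8
```

>>> carry_out(plan=[[1.6, 1.1, 0, 0, 0, 0], [1, 0.7, 0, 0, 0, 0], [0, 0, 0, 0, 0, 0], [0, 0, 0, 0, 0, 0]])

```text
time_s: 20.1
ee_pos: [479.6, 300.4, 126.8]
ee_rot: [-0.766, 1.374, -0.161]
contact_force: [-1.0, 0.2, -0.1]
gripper_width: 6.4
```

```bash
python3 scr2.py "[(63,1,(0,0,-.3))]";python3 al.py; python3 wt.py 4; python3 -c "
from h import *
a=shot('scene','s17')['pixels'];b=shot('wrist','w17')['pixels']
t=lambda i,x,y,w,h,k: cv2.resize(i[y:y+h,x:x+w],(w*k,h*k),interpolation=cv2.INTER_CUBIC)
cv2.imwrite('pics/z17.png',np.hstack([t(a,160,90,90,90,4),t(b,110,120,180,180,2)[:360]]) if 0 else t(a,160,90,90,90,6))"
```

```text
1 x [0.24, 0.02, -0.87] [-0.0033, -0.0016, 0.0004] mm/row 0.9 deg 0.21 j 0.004 False
t 20.1 P [479.628 300.386 126.762] F [-1.028  0.238 -0.149]
top off [-0.055  0.24   0.087] (66.50951385498047, 99.04348754882812) z 126.21888622212846
scene off [-0.223  0.604 -0.097] (68.11236572265625, 100.32640838623047) z 126.21888622212846
top off [-0.054  0.242  0.087] (66.50992584228516, 99.04411315917969) z 126.21193794087777
scene off [-0.311  0.825 -0.097] (68.11308288574219, 100.79094696044922) z 126.21193794087777
t 20.5 F [0.162 1.295 0.528] se [0.18  0.172 0.182] 
J [ -0.534 -53.092 -17.674  -2.829   2.243   0.029] sd [0.036 0.107 0.073 0.022 0.007 0.002] 
M [0.375 0.215 0.009] sd [0.033 0.021 0.005] 
q [ 0.831  0.549  1.58  -0.568  1.336 -0.918] [479.649 300.364 126.738] 6.817719248316575 vel 0.002026591578534494
```

View pics/z17.png

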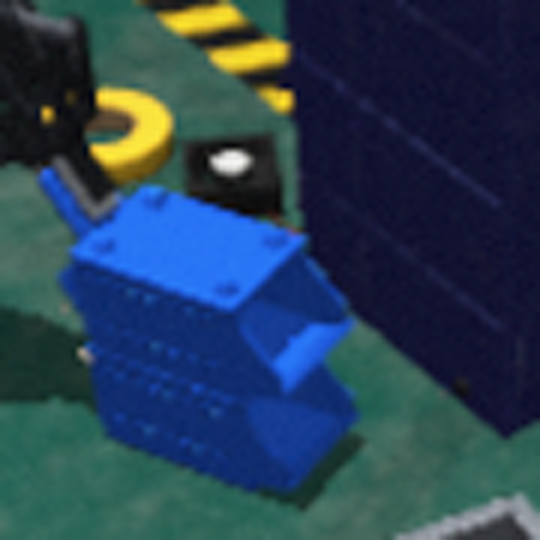

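View pics/w17.png

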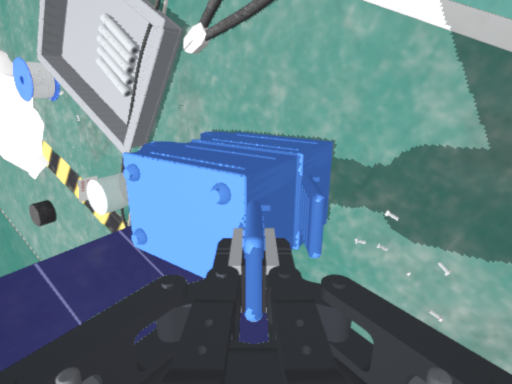

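>>> carry_out(plan=[[0.8, 0.6, 0, 0, 0, 0], [0, 0, 0, 0, 0, 0], [0, 0, 0, 0, 0, 0]])

```text
time_s: 20.85
ee_pos: [479.9, 300.6, 126.6]
ee_rot: [-0.766, 1.373, -0.162]
contact_force: [-2.0, 2.4, 5.8]
gripper_width: 7.0
```

>>> carry_out(plan=[[0, 0, 0, 0, 0, 0], [0, 0, 0, 0, 0, 0], [0, 0, 0, 0, 0, 0], [0, 0, 0, 0, 0, 0]], jaw=36)

```text
time_s: 21.18
ee_pos: [479.3, 299.9, 125.2]
ee_rot: [-0.766, 1.375, -0.162]
contact_force: [0.5, -0.4, 0.5]
gripper_width: 35.9
```

```bash
python3 scr2.py "[(63,1,(-60,0,0))]";python3 al.py
```

```text
1 x [-61.24, -0.64, -0.17] [-0.0027, -0.0029, 0.0008] mm/row 61.2 deg 0.23 j 0.125 False
t 21.1833 P [479.306 299.896 125.176] F [ 0.518 -0.396  0.462]
top off [0.817 1.246 0.06 ] (66.02860260009766, 98.621826171875) z 124.70710456555828
scene off [2.025 2.278 0.94 ] (67.82432556152344, 98.04817199707031) z 124.70710456555828
top off [0.65  1.176 0.181] (66.27476501464844, 98.68112182617188) z 124.77726924206634
scene off [1.978 2.19  0.94 ] (67.81737518310547, 98.03813171386719) z 124.77726924206634
```

>>> carry_out(plan=[[-10, 0, 0, 0, 0, 0], [-20, 0, 0, 0, 0, 0], [-30, 0, 0, 0, 0, 0], [-35, 0, 0, 0, 0, 0], [-35, 0, 0, 0, 0, 0], [-30, 0, 0, 0, 0, 0], [0, 0, 0, 0, 0, 0], [0, 0, 0, 0, 0, 0]])

```text
time_s: 22.05
ee_pos: [443.2, 386.7, 258.6]
ee_rot: [-0.763, 1.371, -0.158]
contact_force: [-0.3, -0.9, -0.5]
gripper_width: 36.2
```

```bash
sed -i "s/z=63+s.*/z=126/" al.py; python3 al.py; python3 -c "
from h import *
a=shot('scene','s18')['pixels'];shot('wrist','w18');b=shot('top','t18')['pixels']
print(readout.get_state()['contact_force'])
t=lambda i,x,y,w,h,k: cv2.resize(i[y:y+h,x:x+w],(w*k,h*k),interpolation=cv2.INTER_CUBIC)
cv2.imwrite('pics/z18.png',np.hstack([t(a,155,90,130,160,3),t(b,130,150,130,160,3)]))"
```

```text
top off [0.667 0.894 0.06 ] (66.12006378173828, 98.50816345214844) z 126
scene off [0.517 2.088 0.94 ] (67.69632720947266, 100.99873352050781) z 126
top off [0.667 0.894 0.06 ] (66.12006378173828, 98.50816345214844) z 126
scene off [0.517 2.088 0.94 ] (67.69632720947266, 100.99873352050781) z 126
[-0.02070471  0.5948524  -0.82520617]
```

View pics/z18.png

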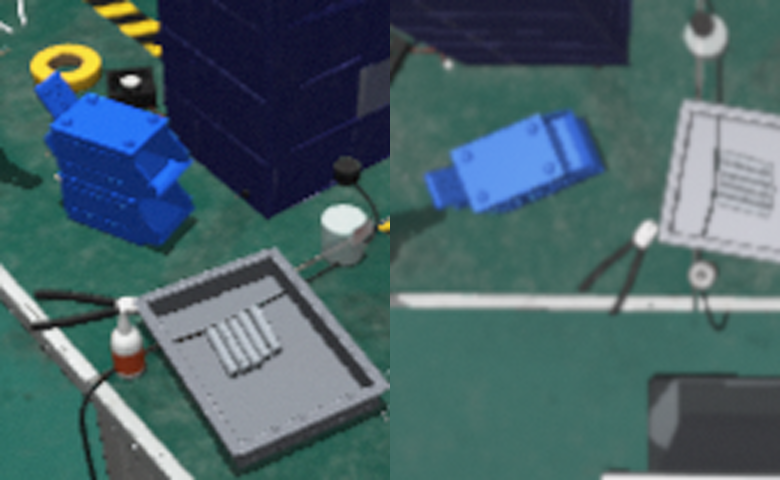

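View pics/w18.png

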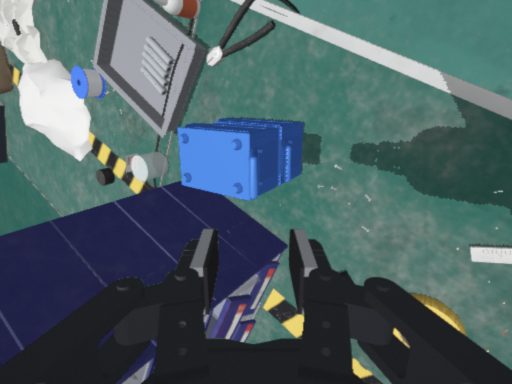

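Run:
```python
from plan import *
from m1 import lids,rect
T=cam('top');S=cam('scene');W=cam('wrist')
out={}
for n,c,lo,hi in (('top',T,(100,100,225),(125,200,255)),('scene',S,(100,150,225),(125,255,255)),('wrist',W,(100,120,215),(125,205,255))):
    for st,ct in lids(c,lo,hi):
        r=rect(c,ct,126)
        if r[0][1]>150 and st[4]>250:
            print(n,r); b=cv2.boxPoints(r); b=np.array(sorted(b,key=lambda p:p[1])); out[n]=[proj(c,[*p,126]) for p in (b[:2].mean(0),b.mean(0),b[2:].mean(0))]
for a,b,ca,cb in (('top','scene',T,S),('scene','wrist',S,W),('top','wrist',T,W)):
    if a in out and b in out: print(a,b,[tri(ca,p,cb,q)[0].round(1).tolist() for p,q in zip(out[a],out[b])])
# seated prediction in wrist
B=Ro.from_euler('z',SB['yaw'],degrees=True)
for dz in (63,66,69): print(dz,[proj(W,SB['o']+[0,0,dz]+B.apply(v)).round(1).tolist() for v in ((-50,34,63),(-50,-34,63),(53,34,63),(53,-34,63))])
i=W['pixels'][100:220,160:320]; cv2.imwrite('pics/z19.png',cv2.resize(i,None,fx=5,fy=5,interpolation=cv2.INTER_CUBIC))
```

```text
top ((502.6661376953125, 245.54220581054688), (66.2024917602539, 98.95010375976562), 23.64072036743164)
scene ((501.7267761230469, 247.87832641601562), (67.69632720947266, 100.99873352050781), 24.519624710083008)
wrist ((500.9741516113281, 251.9821319580078), (69.28091430664062, 107.5139389038086), 23.846668243408203)
top scene [[522.1, 200.2, 127.3], [501.7, 245.8, 127.2], [481.4, 291.4, 127.0]]
scene wrist [[523.0, 202.4, 125.6], [502.7, 250.3, 123.9], [482.5, 298.8, 121.9]]
top wrist [[523.3, 201.0, 124.3], [503.8, 247.5, 120.3], [484.3, 294.8, 114.9]]
63 [[176.4, 125.0], [180.6, 181.3], [248.5, 131.9], [248.9, 197.5]]
66 [[174.4, 125.3], [178.8, 181.9], [246.6, 132.2], [247.2, 198.3]]
69 [[172.4, 125.5], [176.9, 182.5], [244.8, 132.6], [245.5, 199.2]]
```

View pics/z19.png

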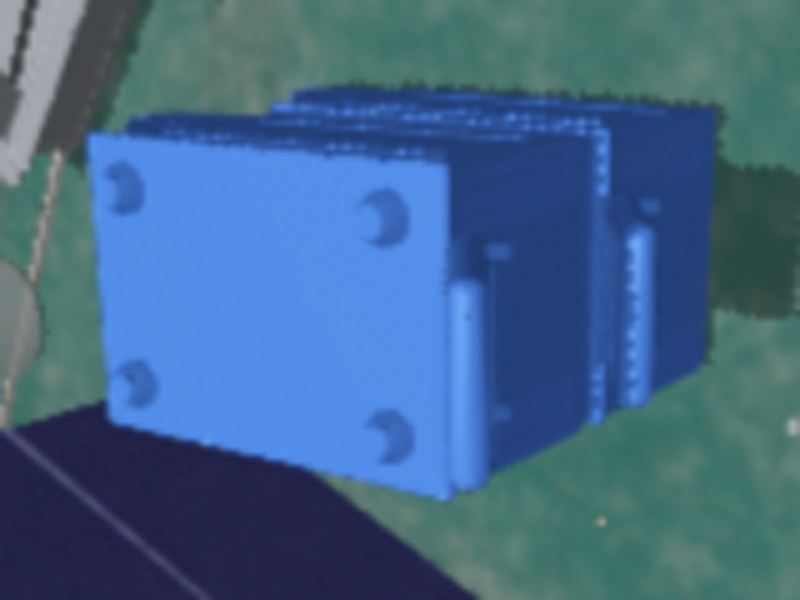

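```bash
python3 -c "
from h import *
print(job.job_done()); print(readout.get_state()['time_s'])"
```

```text
the job is handed in; nothing more can be done
None
the job is handed in; nothing more can be done
```

The five standoffs are in the tray, and the emptied loose bin is stacked on the stock bin, mouth the same way. I handed the job in at about 22.5 s.

**Mistake at the start:** I first took the left bin for the loose one, gripped its tab and tried to lift it. It stands firm: the wrist force reached about 81 N (limit 120 N) and the pads slipped about 9 mm up the tab. I backed off, during which about 53 N pressed down. A later check showed the bin within about 1 px of where it was, so the left bin is the stock bin and the right one the loose one.

**Tipping and hefting:** The full bin hefted 4.90 ± 0.11 N (about 500 g). After one tipping to 79°, I held it level and still for over a second with its underside about 137 mm above the bench. It weighed 2.06 ± 0.09 N (about 210 g), which is empty; one left-over standoff would give at least 2.64 N. The scene and wrist pictures both show five standoffs in the tray.

**Stacking:**
- **Lowering:** the bin came to rest 63 mm above the stock bin's own grip height, with its weight taken up by that bin.
- **Lid:** from the top and scene cameras it is level at about 127 mm, where 126 is expected.
- **Release:** on letting go the bin shifted about 1–2 mm along its length, which the lug play may explain. It still sits level with no visible gap.

**Disagreeing checks:** The top and scene views differ by about 1 mm in where the lid lies. Height fixes using the wrist camera came out lower, 115–126 mm, because its lid outline takes in part of the tab. Its lid corners still match the seated pose to within about 3 px.

I did not measure the bottles, spool or side cutters again. In the last pictures they appear where they were, and the gripper was clear of everything.

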